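Pin the door arm to the opener and hold its key switch on

ROBOT

A 6-joint arm with a two-finger parallel gripper is mounted at the origin on a cart in front of the work surface, level with it; the furniture and walls round the work are solid. World frame = base frame: x ahead of the robot, y to its left, z up, the work surface at z = 0. Lengths are in m, angles in degrees, forces in N, time in s.
With the tool pointing down it reaches from about 0.25 to 0.725 m from the base axis. Payload 9.7 kg.
Tool frame: the origin (TCP) lies at the very end of the fingers, on their centre line; the grasp point (between the pads) lies 19 mm behind it (bot.pinch_z is the distance from the TCP to the grasp point, in m); x points along the fingers, z is the direction in which the jaws open and shut, and the axes are right-handed (so a half turn about x gives the same grasp; the last joint's range is limited). The gripper opens to 85 mm and grips with 20 to 120 N. Pads are 22 mm wide; open, the fingers measure 114 mm over their backs; the gripper's body (76 mm by 85 mm) begins 54 mm behind the grasp point. The pads swing forward as they close: fully open they stand 13 mm farther back than shut.
Start: joints at [69.328, 4.979, 10.078, 95.1, 0, 90], TCP at [0.194, 0.515, 0.198] pointing down, gripper open.
Joint ranges: [-179.16, 179.16], [-48.56, 103.87], [-65.8, 70.77], [-126.05, 130.52], [-82.76, 87.17], [-180, 180]. Speed limits (degrees/s): [127.2, 127.2, 147.25, 180, 180, 180].

INTERFACE

Orientations are given as [roll, pitch, yaw] about the fixed x, y, z axes, in that order (R = Rz(yaw) Ry(pitch) Rx(roll)).
In Python, from workcell import bot gives the robot as it stands.
- The arm moves only by the tool play_rows, never from a script. Its argument "rows" is a list of rows, each a list of 3 entries, a list of its own where there are three numbers: the shift along the tool's x, y, z in cm, then the turn about the tool's x in degrees, then the finger opening in cm, from 0 to 8.54. A call has 1 to 12 rows; each row is the pose to reach, as a shift and turn from the pose commanded when the call began, along the tool's axes at that moment; what a row does not reach only later rows make up. A row lasts 1/12 s, in which the tool goes at most 41.7 mm and 7.16 degrees, less where a joint would pass 70% of its speed; a pose out of reach is approached as far as the arm can. A call with a gripper value outside its range is refused whole. The fingers move at their own pace and stop on an object; "squeeze" is the grip in N (left out, the last holds). Time passes only in rows, so rows that repeat a pose let the fingers close. It gives the time, the measured TCP pose, the force and the opening at its end, in the units of the state.
- bot.get_obs(): the state, without advancing time (a new reading comes with each control period).
- bot.camera(name): name is "scene" or "top" or "wrist"; returns (picture, depth): 420x560x3 uint8, blue, green, red; 420x560 float32, m along the optical axis (not along the pixel's ray), 0 where there is no reading.
- bot.camera_model(name): a dict with "fx", "fy", "cx", "cy" (pixels), "origin" and "attitude" of the camera in the world; the wrist camera has in their place "mount" (4x4, takes a point from camera to tool coordinates, whose origin is the TCP and whose axes are the tool frame's). Camera axes: x right, y down, z forward; pixel columns grow to the right and rows downward; lengths in m; the calibration is good to about 2 mm. The wrist camera is an equidistant fisheye: a pixel r from the principal point sees the ray r / f radians off the axis. A picture is of the moment at which its call begins: read the wrist's pose just before it. camera_model takes no time and is no camera call.
- bot.job_done(): hands the job in, once; it reports no verdict.
The state is a dict: "time": time; "q": joint angles; "qd": joint speeds; "joint_efforts": joint torques, N m; "ee_pos": TCP position; "tcp_rot": TCP orientation; "wrist_force": force on the tool from outside, world axes, zero at the start; "torque": the same for the moment, N m; "opening": finger opening in m.
Only numpy, scipy, OpenCV 4.12 (cv2) and the standard library are available. Lean on these libraries where they do the work, as an engineer would, in place of code of your own. Each camera call takes 0.05 s, during which the arm holds its last target.

TASK

Get the garage-door opener on the bench ready for a test run: first couple the door arm to the trolley by pushing the headed steel pin down through the fork and the arm's eye until its collar sits on the fork, and let go of it. Then put the black-headed key from the wooden block fully home in the sprung key switch (its lock pins are sticky: push firmly, wiggle it if it binds), turn it clockwise a quarter turn to the stop, and finish while still gripping the key and holding it turned against the spring. Leave the other things on the table where they are.

Things in the scene. Friction and masses are not known exactly. Their poses are not given: they have to be found in the camera images.
- pin: headed steel clevis pin, 80 g, at first upright in the wooden block. Origin at the tip of its shank, z up along it. Shank 12 mm diameter, 34 mm long, tip tapered over 4 mm; then a collar 28 mm diameter (z 34 to 38 mm), then a grip knob 20 mm diameter (z 38 to 64 mm, the top). Grip it by the knob.
- pin_collar (a point): centre of the underside of the pin's collar, 34 mm above its tip
- fork_hole (a point): centre of the mouth of the hole in the top of the trolley's fork, 46 mm above the table. Vertical hole, 14 mm diameter, through upper cheek, arm's eye and lower cheek (22 mm in all, aligned), open below. A spring ball 11 mm down presses on the shank from the side, so the pin does not drop in but needs a push of about 3 to 10 N.
- trolley: fixed to the table: grey carriage on a short rail with a steel fork; the flat steel door arm lies with its eye in the fork, reaches out along -x and is propped on a scrap of wood. 155 x 46 mm, 47 mm high. Origin on the table under the fork's hole. Place and yaw vary, and trolley and key switch may have swapped places.
- key: key, 30 g, at first upright in the wooden block. Origin at the blade's tip, z up from tip to head. Flat steel blade 14 mm wide (x), 4 mm thick (y), 30 mm long, last 2.5 mm tapered; then a shoulder 20 x 8 mm (z 30 to 36 mm) and a black head 34 mm wide (x), 10 mm thick (y), z 34 to 66 mm. Take the head across its thickness. Same both ways round.
- key_shoulder (a point): centre of the underside of the key's shoulder, 30 mm above the blade's tip; it lies on the cylinder when the key is fully home
- keyway (a point): centre of the keyway's mouth, in the brass cylinder's flat top, 50 mm above the table; turns with the cylinder. Keyway: vertical slot 15.6 mm long along this point's x, 5.6 mm wide along its y, 33 mm deep. Two sprung sticky lock pins press on the blade's faces 11 and 21 mm down: pushing the key in takes about 5 to 18 N, less while wiggling.
- key_switch: key switch fixed to the table: grey box 90 x 70 mm on a steel foot 116 mm long, with the round brass lock cylinder in the middle of its top, the highest part at 50 mm. Origin on the table under the cylinder's axis. Place and yaw vary.
- cylinder (a joint): turn of the lock cylinder in rad, clockwise seen from above: 0 at rest (the spring holds it there), 1.5 at its stop, a quarter turn. A spring turns it back with about 0.03 N m at rest and 0.11 N m at the stop. The key has about 0.12 rad of play in the slot, so the key itself must turn up to about 1.65 rad.
- parts_block: wooden block 130 x 60 x 44 mm (x, y, z), fixed, origin at the centre of its underside. In its top the key stands 33 mm towards -x in a slot 17 x 7 mm with its blade along the block's x, the pin 33 mm towards +x in a hole 15 mm across; each rests with shoulder or collar on the block's top.
- tape_small: bystander: roll of dark tape, 53 mm across, 19 mm high; origin at the centre of its underside
- offcut: bystander: small wooden offcut, 38 x 60 x 19 mm; origin at the centre of its underside
- tape_measure: bystander: tape measure, 36 x 77 x 62 mm; origin at the centre of its underside

How it is judged (in metres and radians):
On the way, in this order (a step that is already met when the one before it is completed fails the run):
1. the pin is through fork and eye, its collar on the fork, and let go (horizontal distance between pin_collar and fork_hole below 0.004 m and z of pin_collar in the frame of fork_hole between -0.003 and 0.0025 m and angle between pin's own z axis and vertical below 0.12 rad and contact force between the fingers and pin below 0.1 N), for 0.2 s.
2. the key is fully home in the unturned cylinder (horizontal distance between key_shoulder and keyway below 0.004 m and z of key_shoulder in the frame of keyway between -0.003 and 0.003 m and angle between key's own z axis and vertical below 0.12 rad and value of joint cylinder below 0.5 rad), for 0.1 s.
At the end, for the whole second after the job is handed in: Pin collar on the fork (2.5 mm; 4 mm sideways; tilt under 0.12 rad), pin untouched; key shoulder on the cylinder (3 mm; 4 mm sideways; tilt under 0.12 rad); cylinder turned past 1.3 rad of its 1.5 and held there by the gripper, which grips the key with over 2 N (horizontal distance between pin_collar and fork_hole below 0.004 m and z of pin_collar in the frame of fork_hole between -0.003 and 0.0025 m and angle between each of pin, key's own z axis and vertical below 0.12 rad and horizontal distance between key_shoulder and keyway below 0.004 m and z of key_shoulder in the frame of keyway between -0.003 and 0.003 m and value of joint cylinder above 1.3 rad and contact force between the fingers and key above 2 N and contact force between the arm and pin below 0.1 N); the arm keeps its last pose, push and grip.
It fails at once if a bystander was moved by more than 30 mm (distance of any of tape_small, offcut, tape_measure from where it was at the start of the episode above 0.03 m).
It also fails if it takes over 72 s, if anything falls off the work surface, if the arm or the gripper's body presses on something with over 40 N, if the wrist force passes 120 N, or if a joint passes its speed limit or range.

## Working session

There is one attempt and no reset: what is moved stays moved. The work goes in short steps, Python scripts to look and compute and a tool call to move; the robot and the scene stay as the last step left them, time stands still between calls to the robot, and variables do not carry over. Pictures are saved under pics/ and viewed, and the job is handed in when it is done.

Besides the shell and the picture viewer there is one more tool, called as name([rows], argument=value, ...), one row to a line, values as JSON. play_rows: Moves the arm, as the interface text tells. Its arguments: {"type":"object","properties":{"rows":{"type":"array"},"squeeze":{"type":"number"}},"required":["rows"]}

```bash
ls; mkdir -p pics
python3 - <<'E'
from workcell import bot
import cv2
print(bot.get_obs()); print(bot.pinch_z)
for n in ["top","scene","wrist"]:
    p,d=bot.camera(n); cv2.imwrite(f"pics/{n}0.png",p)
    import numpy as np; np.savez(f"pics/{n}0.npz",p=p,d=d)
    print(n,bot.camera_model(n))
E
```

```text
pics
{'time': 0.0, 'q': array([ 6.93272220e+01,  5.01119555e+00,  1.00339062e+01,  9.50995469e+01,
       -1.14779718e-03,  8.99985628e+01]), 'qd': array([-0.02233389, -0.00670033, -0.02928305, -0.0622424 , -0.02932954,
        0.00792163]), 'joint_efforts': array([ 7.03304922e-04, -5.20393109e+01,  4.64798176e+01,  1.66295929e-02,
       -1.93119155e-05,  9.09514682e-06]), 'ee_pos': array([0.19407503, 0.51432556, 0.19777728]), 'tcp_rot': array([-179.14560423,   89.92315517, -109.81694422]), 'wrist_force': array([-0.28144384, -0.38467833, -0.14356624]), 'torque': array([-0.00997889,  0.0785165 , -0.03459219]), 'opening': 0.08540993416737876}
0.0187
top {'fx': 473.7686787992108, 'fy': 473.7686787992108, 'cx': 278.8289721878349, 'cy': 214.67318544045705, 'origin': array([ 0.43762126, -0.21066598,  0.90707362]), 'attitude': array([-1.73081026e+02,  7.85058682e-02, -9.13791664e+01])}
scene {'fx': 441.30375540369533, 'fy': 441.30375540369533, 'cx': 277.0838254926454, 'cy': 211.10410889084451, 'origin': array([ 0.08065344, -0.63065801,  0.65811773]), 'attitude': array([-133.90058864,   -0.61433561,  -45.84357057])}
wrist {'fx': 325.19226210127806, 'fy': 325.19226210127806, 'cx': 277.54237940063746, 'cy': 206.36622733253893, 'mount': array([[ 6.83786376e-04, -2.88988289e-01,  9.57332388e-01,
        -1.76053681e-01],
       [-4.02578009e-04, -9.57332614e-01, -2.88988070e-01,
         7.17988560e-02],
       [ 9.99999685e-01, -1.87794862e-04, -7.70951328e-04,
         7.27444070e-04],
       [ 0.00000000e+00,  0.00000000e+00,  0.00000000e+00,
         1.00000000e+00]])}
```

View pics/top0.png

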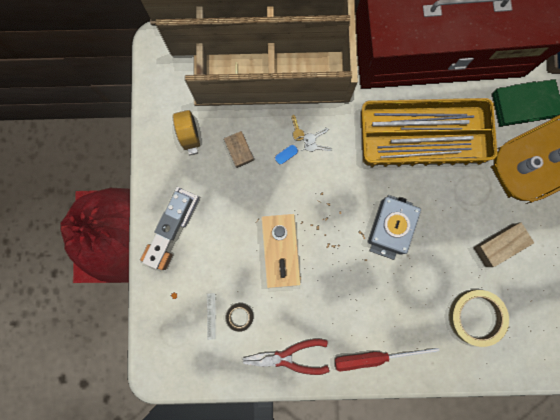

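View pics/scene0.png

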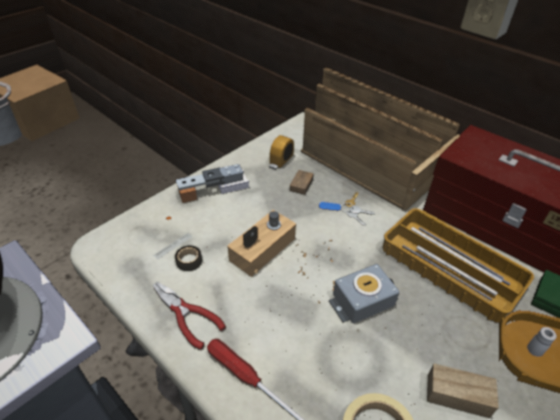

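View pics/wrist0.png

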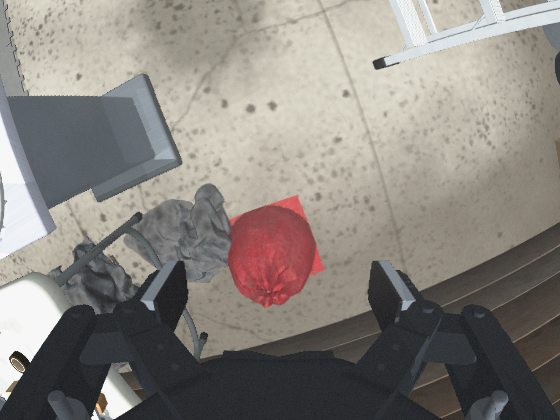

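```bash
cat > h.py <<'E'
import numpy as np, cv2
from scipy.spatial.transform import Rotation as R
def rot(a): return R.from_euler('xyz',a,degrees=True).as_matrix()
def ray(m,u,v):
    d=np.array([(u-m['cx'])/m['fx'],(v-m['cy'])/m['fy'],1.]); return rot(m['attitude'])@d
def onplane(m,u,v,z):
    d=ray(m,u,v); o=m['origin']; return o+d*(z-o[2])/d[2]
def proj(m,p):
    c=rot(m['attitude']).T@(np.asarray(p)-m['origin']); return np.array([m['cx']+m['fx']*c[0]/c[2],m['cy']+m['fy']*c[1]/c[2]])
def wpix(m,obs,p):
    T=rot(obs['tcp_rot']); t=T.T@(np.asarray(p)-obs['ee_pos'])
    M=np.array(m['mount']); c=M[:3,:3].T@(t-M[:3,3]); th=np.arctan2(np.hypot(c[0],c[1]),c[2]); ph=np.arctan2(c[1],c[0])
    return np.array([m['cx']+m['fx']*th*np.cos(ph),m['cy']+m['fy']*th*np.sin(ph)])
def wray(m,obs,u,v):
    x,y=u-m['cx'],v-m['cy'];r=np.hypot(x,y);th=r/m['fx']
    d=np.array([np.sin(th)*x/max(r,1e-9),np.sin(th)*y/max(r,1e-9),np.cos(th)])
    M=np.array(m['mount']);T=rot(obs['tcp_rot'])
    return T@M[:3,3]+obs['ee_pos'],T@M[:3,:3]@d
def wplane(m,obs,u,v,z):
    o,d=wray(m,obs,u,v); return o+d*(z-o[2])/d[2]
E
python3 - <<'E'
from h import *
from workcell import bot
p=np.load('pics/top0.npz')['p'];d=np.load('pics/top0.npz')['d']
a=cv2.resize(p[170:300,130:230],None,fx=4,fy=4,interpolation=cv2.INTER_CUBIC)
b=cv2.resize(p[170:300,240:320],None,fx=4,fy=4,interpolation=cv2.INTER_CUBIC)
c=cv2.resize(p[170:300,360:430],None,fx=4,fy=4,interpolation=cv2.INTER_CUBIC)[:, :]
x=np.hstack([a,b]);cv2.imwrite('pics/z1.png',x);cv2.imwrite('pics/z2.png',c)
m=bot.camera_model('top')
for n,u,v,z in [('pin',279,232,.07),('key',283,268,.08),('cyl',397,224,.05),('forkguess',182,198,.046),('armend',150,262,.046),('tape',239,317,.019),('measure',186,130,.06),('offcut',239,149,.019),('edge',130,200,0),('box',190,90,.1)]:
    print(n,onplane(m,u,v,z).round(4), d[v,u])
E
```

```text
pin [ 0.5083 -0.2115  0.07  ] 0.83561516
key [ 0.4446 -0.2169  0.08  ] 0.8239434
cyl [ 0.5194 -0.4263  0.05  ] 0.86509407
forkguess [ 0.5773 -0.0347  0.046 ] 0.87257695
armend [0.4615 0.0231 0.046 ] 0.8644462
tape [ 0.3575 -0.1342  0.019 ] 0.89192754
measure [ 0.7016 -0.0449  0.06  ] 0.8734659
offcut [ 0.6743 -0.1386  0.019 ] 0.90823114
edge [0.5833 0.0754 0.    ] 0.9207798
box [ 0.762  -0.0598  0.1   ] 0.86534256
```

View pics/z1.png

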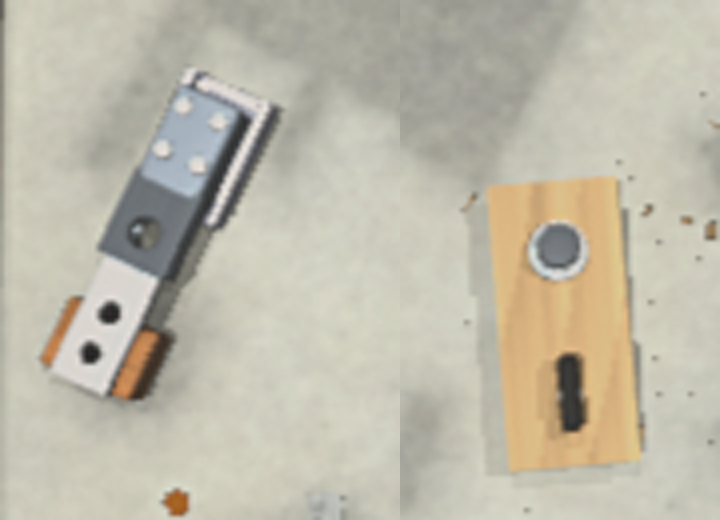

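View pics/z2.png

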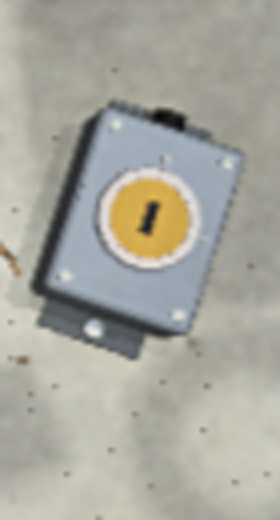

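Run:
```python
from h import *
from workcell import bot
p=np.load('pics/top0.npz')['p']
m=bot.camera_model('top');ms=bot.camera_model('scene')
hsv=cv2.cvtColor(p,cv2.COLOR_BGR2HSV)
def comp(mask,u,v):
    n,l,s,c=cv2.connectedComponentsWithStats(mask.astype(np.uint8)); k=l[v,u]
    return l==k,s[k],c[k]
# brass
H,S,V=cv2.split(hsv)
roi=np.zeros_like(H);roi[190:260,360:430]=1
br=(S>100)&(H>12)&(H<35)&(roi>0)
y,x=np.nonzero(br);(cx,cy),r=cv2.minEnclosingCircle(np.c_[x,y].astype(np.float32))
print('brass',cx,cy,r,onplane(m,cx,cy,.05).round(4))
dk=(V<90)&(np.hypot(np.arange(560)[None]-cx,np.arange(420)[:,None]-cy)<9)
y,x=np.nonzero(dk);w=90-V[y,x].astype(float)
cc=np.array([np.average(x,weights=w),np.average(y,weights=w)])
pts=np.array([onplane(m,a,b,.05)[:2] for a,b in zip(x,y)]);C=np.cov(pts.T,aweights=w);e,vv=np.linalg.eigh(C)
print('slot',cc,onplane(m,*cc,.05).round(4),np.degrees(np.arctan2(vv[1,1],vv[0,1])),np.sqrt(e))
# hole
for nm,(u,v),z,rr,th in [('hole',(166,228),.046,6,60)]:
    roi=np.hypot(np.arange(560)[None]-u,np.arange(420)[:,None]-v)<rr
    print(V[v-6:v+7,u-7:u+8])
# block
bm=(S>60)&(H>8)&(H<30)&(V>130);n,l,s,c=cv2.connectedComponentsWithStats(bm.astype(np.uint8))
k=l[250,290];cn,_=cv2.findContours((l==k).astype(np.uint8),cv2.RETR_EXTERNAL,cv2.CHAIN_APPROX_NONE)
q=np.array([onplane(m,a,b,.044)[:2]*1000 for a,b in cn[0][:,0]],np.float32);print('block',cv2.minAreaRect(q))
for nm,u,v in [('hole',166,228),('pin',279.4,231.3),('key',282.5,268)]:
    z={'hole':.046,'pin':.074,'key':.08}[nm];P=onplane(m,u,v,z);print(nm,P.round(4),'scene',proj(ms,P).round(1))
P=onplane(m,cx,cy,.05);print(proj(ms,P))
s=cv2.imread('pics/scene0.png')
cv2.imwrite('pics/z3.png',np.hstack([cv2.resize(s[155:285,170:310],None,fx=4,fy=4,interpolation=cv2.INTER_CUBIC)]))
```

```text
brass 383.0 227.0 23.537303924560547 [ 0.5145 -0.4006  0.05  ]
slot [375.34862385 223.7706422 ] [ 0.5207 -0.387   0.05  ] 161.09460163296077 [0.00073374 0.00270932]
[[124 117 119 119 119 119 120 122 120 122 122 123 120 119 119]
 [117 117 120 120 120 119 117 116 118 121 122 122 119 119 122]
 [116 118 120 119 109  87  82  82  88 102 117 121 119 119 122]
 [118 119 119 108  81  68  65  62  74  86  99 115 120 121 123]
 [118 119 113  89  89 136 105  78  96 104  98 112 120 122 123]
 [119 119 111  87 153 176 126  99 105 108 102 108 118 122 124]
 [120 120 107  79 101 106 102 106 107 108 102 106 120 123 126]
 [119 120 107  78  76  68  93 119 114 107 102 113 123 124 126]
 [119 119 118  93  68  57  92 122 126 108 103 118 125 125 127]
 [118 120 122 118  89  67  89 117 115 102 113 123 124 125 127]
 [117 118 122 124 119 109 108 107 113 117 120 123 125 127 127]
 [115 115 120 121 122 122 121 117 120 120 124 125 126 127 108]
 [141 122 117 118 120 123 121 120 120 122 124 125 128 126  89]]
block ((477.4700927734375, -213.6578826904297), (129.89340209960938, 61.3282470703125), 3.612013101577759)
hole [ 0.5226 -0.0055  0.046 ] scene [209.8 173.7]
pin [ 0.5092 -0.2123  0.074 ] scene [272.9 214. ]
key [ 0.4447 -0.2161  0.08  ] scene [249.4 230.4]
[352.691138   276.07124745]
```

View pics/z3.png

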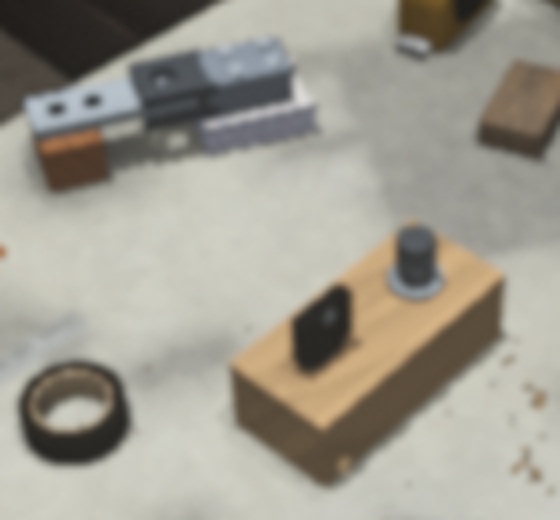

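```bash
cat >> h.py <<'E'
def shift(obs,tgt): # tool-axes shift in cm
    return (rot(obs['tcp_rot']).T@(np.asarray(tgt)-obs['ee_pos'])*100).round(2)
E
python3 - <<'E'
from h import *
from workcell import bot
p=np.load('pics/top0.npz')['p'];m=bot.camera_model('top')
hsv=cv2.cvtColor(p,cv2.COLOR_BGR2HSV);H,S,V=cv2.split(hsv)
roi=np.hypot(np.arange(560)[None]-397,np.arange(420)[:,None]-224)<20
br=(S>100)&(H>12)&(H<35)&roi
y,x=np.nonzero(br);(cx,cy),r=cv2.minEnclosingCircle(np.c_[x,y].astype(np.float32))
print('brass',cx,cy,r,onplane(m,cx,cy,.05).round(4))
dk=(V<120)&(np.hypot(np.arange(560)[None]-cx,np.arange(420)[:,None]-cy)<8)
y,x=np.nonzero(dk);w=120-V[y,x].astype(float);cc=np.array([np.average(x,weights=w),np.average(y,weights=w)])
pts=np.array([onplane(m,a,b,.05)[:2] for a,b in zip(x,y)]);C=np.cov(pts.T,aweights=w);e,vv=np.linalg.eigh(C)
print('slot',cc,onplane(m,*cc,.05).round(4),np.degrees(np.arctan2(vv[1,1],vv[0,1])),np.sqrt(e))
o=bot.get_obs();T=rot(o['tcp_rot']);print(T.round(3))
print('tool z dir',np.degrees(np.arctan2(T[1,2],T[0,2])))
print(shift(o,[.51,-.212,.2]),shift(o,[.5,-.21,.2]))
E
```

```text
brass 396.5 224.5 9.924817085266113 [ 0.5185 -0.4253  0.05  ]
slot [396.94406943 224.10703954] [ 0.5192 -0.4262  0.05  ] 158.81250784547746 [0.00108797 0.00402148]
[[-0.    -0.936  0.353]
 [-0.001  0.353  0.936]
 [-1.    -0.    -0.001]]
tool z dir 69.32820842518161
[ -0.15 -55.2  -56.81] [ -0.15 -54.19 -56.98]
```

play_rows([
  [[0, -53, -57], -24.3, 6],
  [[0, -53, -57], -24.3, 6],
  [[0, -53, -57], -24.3, 6],
  [[0, -53, -57], -24.3, 6],
  [[0, -53, -57], -24.3, 6],
  [[0, -53, -57], -24.3, 6],
  [[0, -53, -57], -24.3, 6],
  [[0, -53, -57], -24.3, 6],
  [[0, -53, -57], -24.3, 6],
  [[0, -53, -57], -24.3, 6],
  [[0, -53, -57], -24.3, 6],
  [[0, -53, -57], -24.3, 6],
], squeeze=40)

```text
time: 1.15
ee_pos: [0.3826, 0.0522, 0.1986]
tcp_rot: [-82.0, 90.0, 11.6]
wrist_force: [1.1, 1.6, -0.3]
opening: 0.0604
```

Run:
```python
from h import *
from workcell import bot
o=bot.get_obs();print(o);T=rot(o['tcp_rot']);print(np.degrees(np.arctan2(T[1,2],T[0,2])),shift(o,[.49,-.2135,.18]))
```

```text
{'time': 1.15, 'q': array([ 7.76770180e+00, -1.72530842e+01, -1.02025216e+01,  9.70150219e+01,
        2.37340053e-03,  4.13229337e+00]), 'qd': array([-7.33510607e+01,  1.42231553e+01,  1.04141273e+01, -3.84627577e+00,
       -2.35613807e-02, -7.26939123e+01]), 'joint_efforts': array([  9.45172817, -31.8889153 ,  44.51975942,   1.11251839,
        -0.10547613,   2.0622468 ]), 'ee_pos': array([0.3825889 , 0.05220175, 0.19860449]), 'tcp_rot': array([-82.0471739 ,  89.96438019,  11.58823527]), 'wrist_force': array([ 1.05466472,  1.60082846, -0.27653395]), 'torque': array([ 0.024078  , -0.03816569, -0.01344526]), 'opening': 0.06042002399156785}
93.63541068341338 [  1.86  -9.03 -27.2 ]
```

play_rows([
  [[2, -8.5, -26], 0, 6],
  [[2, -8.5, -26], 0, 6],
  [[2, -8.5, -26], 0, 6],
  [[2, -8.5, -26], 0, 6],
  [[2, -8.5, -26], 0, 6],
  [[2, -8.5, -26], 0, 6],
  [[2, -8.5, -26], 0, 6],
  [[2, -8.5, -26], 0, 6],
  [[2, -8.5, -26], 0, 6],
  [[2, -8.5, -26], 0, 6],
])

```text
time: 1.98
ee_pos: [0.4834, -0.1994, 0.1783]
tcp_rot: [48.8, 89.9, 142.4]
wrist_force: [-0.3, 0.4, 1.7]
opening: 0.0599
```

```bash
cat > w.py <<'E'
from h import *
from workcell import bot
import sys
def snap(n,show=True):
    o=bot.get_obs();p,d=bot.camera('wrist');cv2.imwrite(f'pics/{n}.png',p);np.savez(f'pics/{n}.npz',p=p,d=d,ee_pos=o['ee_pos'],tcp_rot=o['tcp_rot'])
    T=rot(o['tcp_rot']);print(o['time'],o['ee_pos'].round(4),'phi',np.degrees(np.arctan2(T[1,2],T[0,2])).round(2),'F',o['wrist_force'].round(1),'op',o['opening'],o['q'].round(1));return o,p,d
if __name__=='__main__': snap(sys.argv[1])
E
python3 w.py w1
```

```text
1.9833 [ 0.4834 -0.1994  0.1783] phi 93.61 F [-0.3  0.4  1.7] op 0.05987200633672494 [-22.4   0.9   3.6  92.7   0.  -26. ]
```

View pics/w1.png

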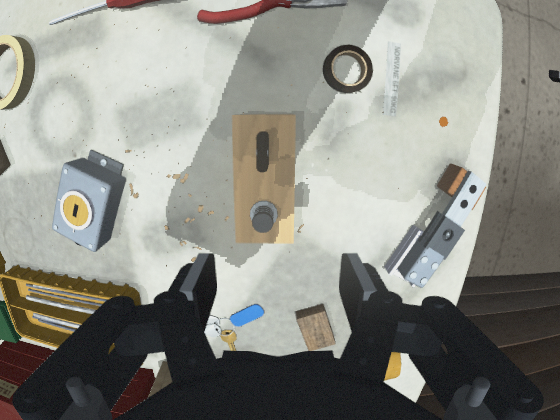

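Run:
```python
from h import *
from workcell import bot
f=np.load('pics/w1.npz');o={'ee_pos':f['ee_pos'],'tcp_rot':f['tcp_rot']};m=bot.camera_model('wrist')
p=f['p'];z=lambda a,b,c,d,k:cv2.resize(p[a:b,c:d],None,fx=k,fy=k,interpolation=cv2.INTER_CUBIC)
cv2.imwrite('pics/z4.png',np.hstack([z(110,250,220,310,4),z(175,315,395,490,4)]));cv2.imwrite('pics/z5.png',z(145,255,45,135,5))
for n,P in [('pin',[.5104,-.2116,.074]),('key',[.4446,-.2158,.08]),('hole',[.5226,-.0055,.046]),('cyl',[.5187,-.4257,.05])]: print(n,wpix(m,o,P).round(1))
```

```text
pin [262.6 220.4]
key [261.3 148.9]
hole [447.7 231.9]
cyl [ 75.5 207.2]
```

View pics/z4.png

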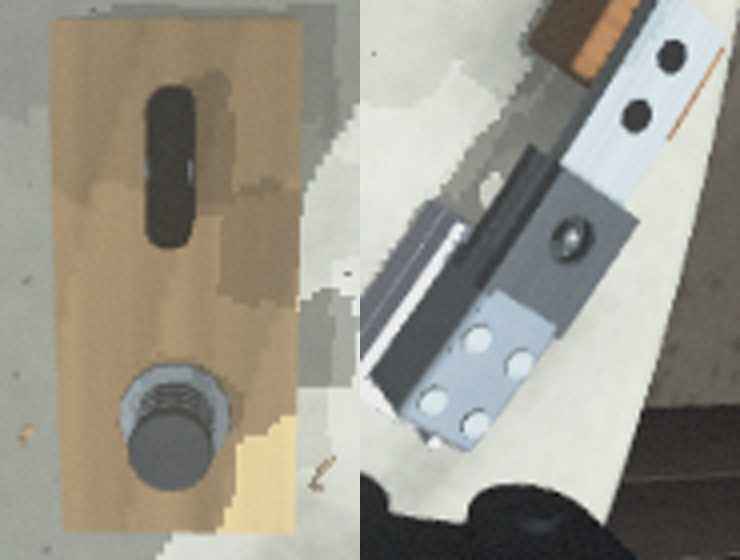

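View pics/z5.png

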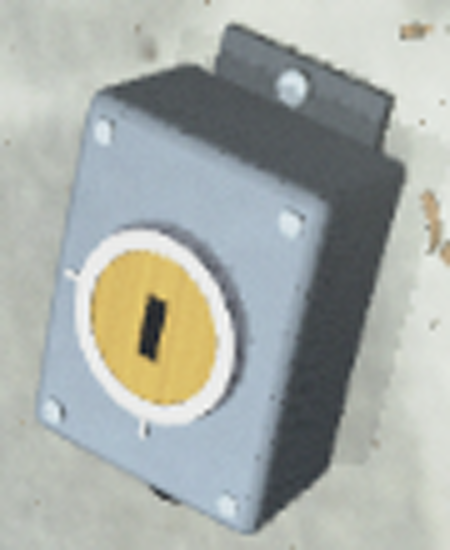

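Run:
```python
from h import *
from workcell import bot
f=np.load('pics/w1.npz');o={'ee_pos':f['ee_pos'],'tcp_rot':f['tcp_rot']};m=bot.camera_model('wrist')
for n,u,v,z in [('pin',262.7,222,.074),('key',262.7,151.7,.08),('hole',448,234.5,.046),('cyl',76,210.6,.05)]: print(n,wplane(m,o,u,v,z).round(4))
o=bot.get_obs();print(o['ee_pos']);print(shift(o,[.5113,-.2117,.10]))
```

```text
pin [ 0.512  -0.2115  0.074 ]
key [ 0.447  -0.2145  0.08  ]
hole [ 0.5257 -0.0043  0.046 ]
cyl [ 0.5227 -0.4255  0.05  ]
[ 0.48350392 -0.19902981  0.17865856]
[ 7.87 -2.69 -1.44]
```

play_rows([
  [[2, -2.7, -1.4], 0, 5],
  [[4, -2.7, -1.4], 0, 5],
  [[6, -2.7, -1.4], 0, 5],
  [[7.8, -2.7, -1.4], 0, 5],
  [[7.8, -2.7, -1.4], 0, 5],
  [[7.8, -2.7, -1.4], 0, 5],
])

```text
time: 2.53
ee_pos: [0.5111, -0.2109, 0.1007]
tcp_rot: [58.1, 90.0, 151.8]
wrist_force: [0.2, 0.4, 0.8]
opening: 0.0498
```

```bash
python3 w.py w2;python3 - <<'E'
from h import *
from workcell import bot
p,d=bot.camera('top');cv2.imwrite('pics/t2.png',p[120:320,200:400].repeat(3,0).repeat(3,1))
E
```

```text
2.5333 [ 0.5111 -0.2109  0.1007] phi 93.71 F [0.2 0.4 0.8] op 0.04984889918127652 [-22.4   4.6  -1.2  84.3   0.  -26.1]
```

View pics/w2.png

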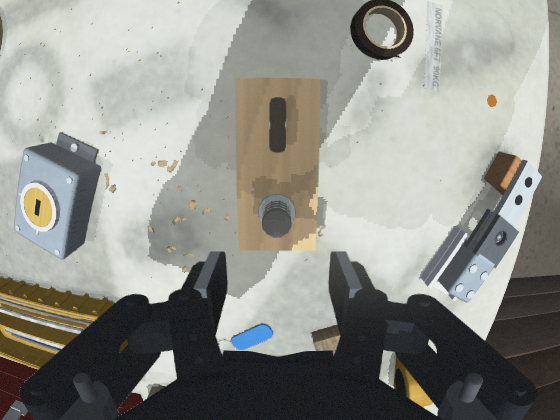

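View pics/t2.png

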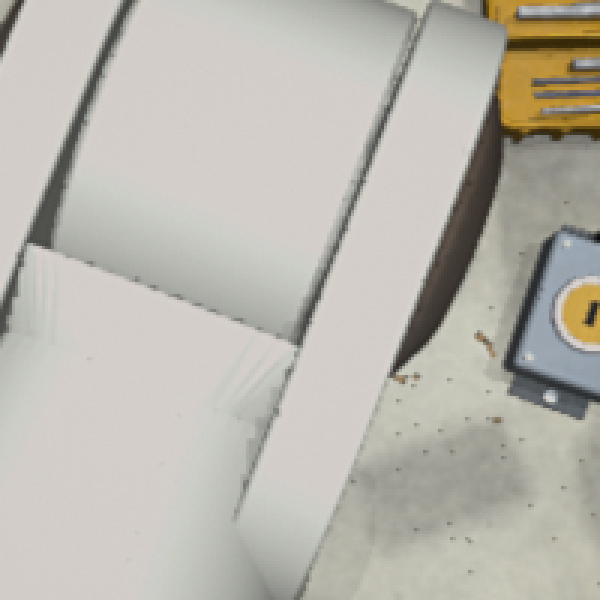

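play_rows([
  [[2, 0, 0], 0, 4],
  [[3.5, 0, 0], 0, 4],
  [[4.9, 0, 0], 0, 4],
  [[4.9, 0, 0], 0, 4],
  [[4.9, 0, 0], 0, 4],
])

```text
time: 3.05
ee_pos: [0.5118, -0.212, 0.0526]
tcp_rot: [-117.0, 90.0, -23.4]
wrist_force: [-0.0, 0.3, -0.0]
opening: 0.0398
```

```bash
python3 w.py w3
```

```text
3.05 [ 0.5118 -0.212   0.0526] phi 93.64 F [-0.   0.3 -0. ] op 0.039791798434037795 [-22.5   5.1  -5.9  78.9  -0.  -26.1]
```

View pics/w3.png

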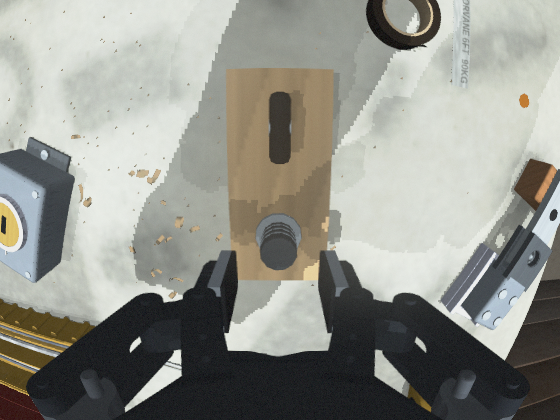

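Run:
```python
from h import *
from workcell import bot
o=bot.get_obs();m=bot.camera_model('wrist')
e=o['ee_pos']
print(wpix(m,o,e),wpix(m,o,e+[0,0,.0187]),wpix(m,o,e+[0,0,.0214]),wpix(m,o,[*e[:2],.048]))
p=cv2.imread('pics/w3.png');cv2.imwrite('pics/z6.png',cv2.resize(p[190:350,190:370],None,fx=4,fy=4))
```

```text
[277.9394591  236.82986649] [277.9295437  250.14735322] [277.92790383 252.29087254] [277.94184966 233.52130507]
```

View pics/z6.png

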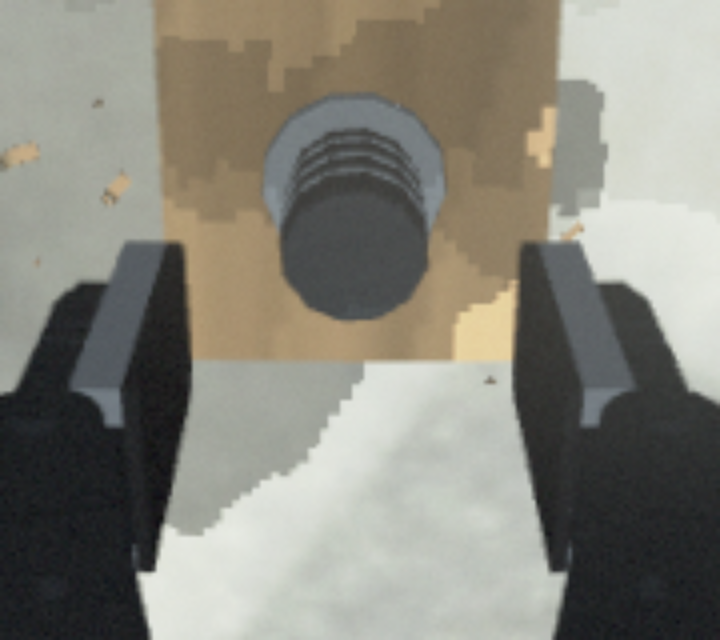

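Run:
```python
from h import *
from workcell import bot
o=bot.get_obs();m=bot.camera_model('wrist')
T=rot(o['tcp_rot'])
for a in (0,6,10,15):
  for y in (11,0,-11): print(a,y,wpix(m,o,o['ee_pos']+T@np.array([-a,y,-20])/1000).round(1))
```

```text
0 11 [243.1 219. ]
0 0 [243.8 236.7]
0 -11 [244.5 253.7]
6 11 [242.1 222.5]
6 0 [242.8 240.7]
6 -11 [243.5 258.1]
10 11 [241.3 225. ]
10 0 [242.1 243.5]
10 -11 [242.9 261.1]
15 11 [240.3 228.2]
15 0 [241.1 247.1]
15 -11 [242.  265.1]
```

Run:
```python
from h import *
from workcell import bot
f=np.load('pics/w3.npz');o={'ee_pos':f['ee_pos'],'tcp_rot':f['tcp_rot']};m=bot.camera_model('wrist');d=f['d']
M=np.array(m['mount'])
for zx,zy in [(150,250),(175,250),(178,320),(180,355),(150,560),(100,380),(354,248),(354,108),(560,250)]:
    u,v=190+zx/4,190+zy/4
    x,y=u-m['cx'],v-m['cy'];r=np.hypot(x,y);th=r/m['fx'];c=np.array([np.tan(th)*x/r,np.tan(th)*y/r,1])*d[int(v),int(u)]
    print((zx,zy),d[int(v),int(u)].round(4),'tool mm',((M[:3,:3]@c+M[:3,3])*1000).round(1))
```

```text
(150, 250) 0.1463 tool mm [-42.1   9.3 -23. ]
(175, 250) 0.1473 tool mm [-41.1   8.9 -20.3]
(178, 320) 0.1466 tool mm [-44.1   1.4 -20. ]
(180, 355) 0.1489 tool mm [-43.3  -3.8 -20.1]
(150, 560) 0.1229 tool mm [-72.7 -11.2 -20.2]
(100, 380) 0.1188 tool mm [-70.9   9.  -23.8]
(354, 248) 0.1682 tool mm [-21.9   0.3   0.3]
(354, 108) 0.1895 tool mm [ 3.6 11.   0.3]
(560, 250) 0.1461 tool mm [-42.2   9.3  23.7]
```

play_rows([
  [[0, 0, 0], 0, 1.5],
  [[0, 0, 0], 0, 1.5],
  [[0, 0, 0], 0, 1.5],
  [[0, 0, 0], 0, 1.5],
])

```text
time: 3.43
ee_pos: [0.5118, -0.2122, 0.0521]
tcp_rot: [-116.5, 90.0, -22.9]
wrist_force: [0.1, -0.4, -0.7]
opening: 0.0151
```

```bash
python3 w.py w4
```

```text
3.4333 [ 0.5118 -0.2122  0.0521] phi 93.63 F [ 0.1 -0.4 -0.7] op 0.01509423881108811 [-22.5   5.1  -5.9  78.9  -0.  -26.1]
```

View pics/w4.png

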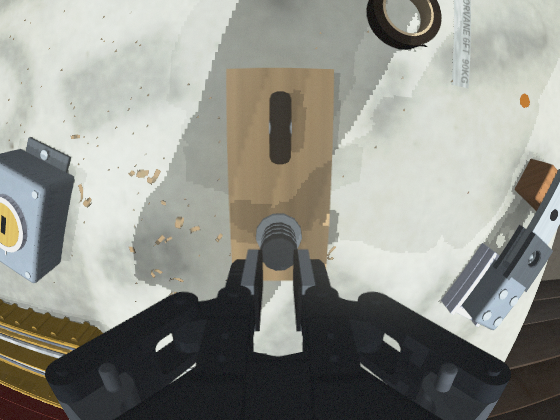

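Run:
```python
from h import *
from workcell import bot
m=bot.camera_model('wrist');M=np.array(m['mount'])
for n in ('w1','w2','w3','w4'):
    f=np.load(f'pics/{n}.npz');d=f['d']
    v,u=np.mgrid[0:420,0:560];x=u-m['cx'];y=v-m['cy'];r=np.hypot(x,y);th=r/m['fx'];k=np.tan(th)/r
    c=np.stack([k*x*d,k*y*d,d],-1);t=(c@M[:3,:3].T+M[:3,3])*1000
    ok=(d>0)&(t[...,0]<-26)&(t[...,0]>-110)&(abs(t[...,1])<13)&(abs(t[...,2])<50)
    for s in(-1,1):
        q=t[ok&(t[...,2]*s>0)]; print(n,s,'tip x',np.percentile(q[:,0],[95,99,99.8]).round(1),'y',np.percentile(q[:,1],[2,98]).round(1),'inner z',np.percentile(s*q[:,2],[1]).round(1))
```

```text
w1 -1 tip x [-47.2 -41.5 -39.1] y [-10.2  11.2] inner z [3.]
w1 1 tip x [-47.4 -41.7 -39.2] y [-10.7  11. ] inner z [3.2]
w2 -1 tip x [-47.9 -41.  -37.7] y [-11.9  11.1] inner z [3.9]
w2 1 tip x [-48.  -41.1 -37.8] y [-11.8  11.1] inner z [4.1]
w3 -1 tip x [-48.1 -39.7 -36.6] y [-11.8  11.3] inner z [4.5]
w3 1 tip x [-48.5 -39.9 -36.7] y [-11.8  11.3] inner z [4.4]
w4 -1 tip x [-51.4 -41.2 -35.7] y [-11.8  11.2] inner z [4.9]
w4 1 tip x [-51.6 -41.4 -35.4] y [-11.6  11.3] inner z [5.1]
```

play_rows([
  [[0, 0, 0], 0, 4.2],
  [[0, 0, 0], 0, 4.2],
  [[0, 0, 0], 0, 4.2],
  [[1, 0, 0], 0, 4.2],
  [[2, 0, 0], 0, 4.2],
  [[3, 0, 0], 0, 4.2],
  [[3, 0, 0], 0, 4.2],
  [[3, 0, 0], 0, 4.2],
])

```text
time: 4.15
ee_pos: [0.5108, -0.2118, 0.0202]
tcp_rot: [63.2, 89.9, 156.9]
wrist_force: [0.5, -0.2, 0.4]
opening: 0.0419
```

```bash
python3 w.py w5
```

```text
4.15 [ 0.5108 -0.2118  0.0202] phi 93.63 F [ 0.5 -0.2  0.4] op 0.041855045557373044 [-22.5   5.8  -8.7  75.6   0.  -26.1]
```

View pics/w5.png

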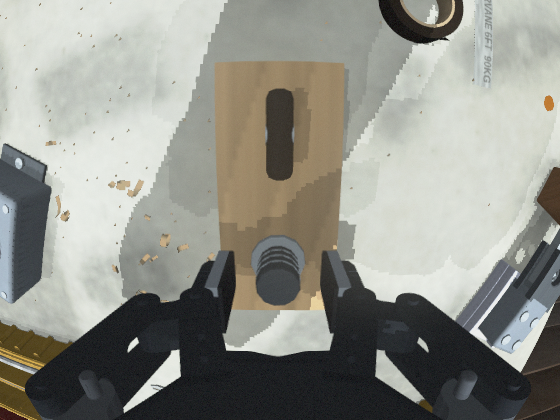

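play_rows([
  [[0.4, 0, 0], 0, 4],
  [[0.4, 0, 0], 0, 1],
  [[0.4, 0, 0], 0, 1],
  [[0.4, 0, 0], 0, 1],
  [[0.4, 0, 0], 0, 1],
  [[0.4, 0, 0], 0, 1],
], squeeze=60)

```text
time: 4.7
ee_pos: [0.5117, -0.2121, 0.0177]
tcp_rot: [-116.7, 90.0, -23.1]
wrist_force: [0.5, -0.5, 0.9]
opening: 0.0178
```

```bash
python3 w.py w6
```

```text
4.7 [ 0.5117 -0.2121  0.0177] phi 93.63 F [ 0.5 -0.5  0.9] op 0.0178212788077461 [-22.5   5.9  -9.   75.1  -0.  -26.1]
```

View pics/w6.png

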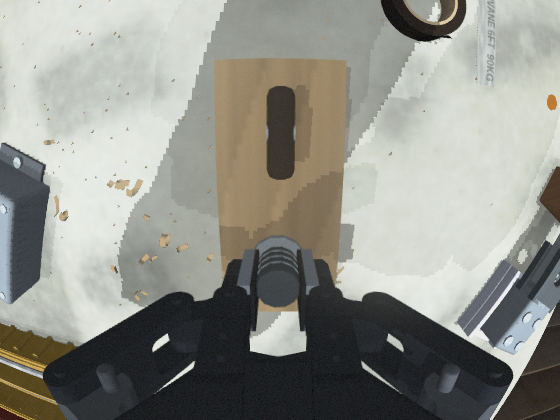

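play_rows([
  [[-2, 0, 0], 0, 1],
  [[-4, 0, 0], 0, 1],
  [[-6, 0, 0], 0, 1],
  [[-6.5, 0, 0], 0, 1],
  [[-6.5, 0, 0], 0, 1],
])

```text
time: 5.17
ee_pos: [0.5125, -0.2125, 0.0839]
tcp_rot: [-117.0, 89.8, -23.4]
wrist_force: [-0.5, 0.6, -0.1]
opening: 0.0179
```

```bash
python3 w.py w7;python3 - <<'E'
from h import *
from workcell import bot
o=bot.get_obs();print(shift(o,[.525,-.0052,o['ee_pos'][2]]))
E
```

```text
5.1667 [ 0.5125 -0.2125  0.0839] phi 93.63 F [-0.5  0.6 -0.1] op 0.01790832865515281 [-22.5   4.7  -2.9  82.3  -0.  -26.1]
[-1.000e-02 -2.620e+00  2.058e+01]
```

View pics/w7.png

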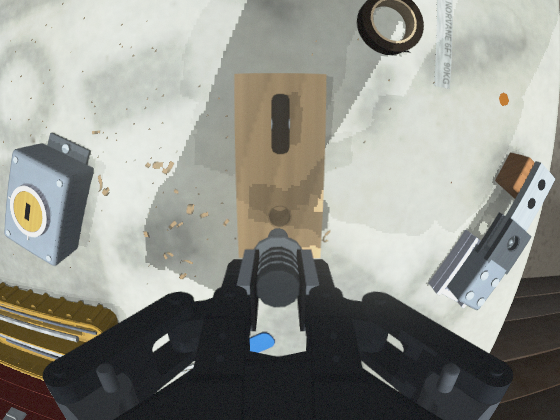

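play_rows([
  [[0, -0.6, 4], 0, 1],
  [[0, -1.2, 8], 0, 1],
  [[0, -1.8, 12], 0, 1],
  [[0, -2.4, 16], 0, 1],
  [[0, -2.6, 20], 0, 1],
  [[0, -2.6, 20.6], 0, 1],
  [[0, -2.6, 20.6], 0, 1],
  [[0, -2.6, 20.6], 0, 1],
  [[0, -2.6, 20.6], 0, 1],
])

```text
time: 5.97
ee_pos: [0.5242, -0.0059, 0.0817]
tcp_rot: [102.3, 89.9, -164.1]
wrist_force: [0.6, 0.0, -0.8]
opening: 0.0184
```

```bash
python3 w.py w8;python3 - <<'E'
import cv2
p=cv2.imread('pics/w8.png');cv2.imwrite('pics/z8.png',cv2.resize(p[190:320,200:360],None,fx=5,fy=4.6,interpolation=cv2.INTER_CUBIC))
from h import *
from workcell import bot
E
```

```text
5.9667 [ 0.5242 -0.0059  0.0817] phi 93.58 F [ 0.6  0.  -0.8] op 0.01838040780172042 [-0.6  0.8 -7.2 82.1 -0.  -4.2]
```

View pics/z8.png

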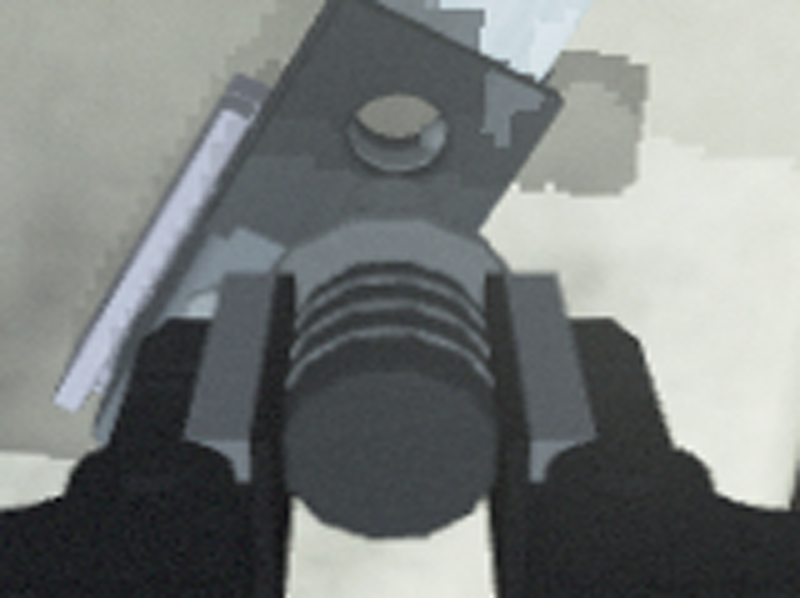

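Run:
```python
from h import *
from workcell import bot
f=np.load('pics/w8.npz');o={'ee_pos':f['ee_pos'],'tcp_rot':f['tcp_rot']};m=bot.camera_model('wrist');d=f['d'];M=np.array(m['mount'])
T=rot(o['tcp_rot'])
P=wplane(m,o,280,218.9,.046);print('hole',P.round(4),'rel tool mm',(T.T@(P-o['ee_pos'])*1000).round(1))
v,u=np.mgrid[0:420,0:560];x=u-m['cx'];y=v-m['cy'];r=np.hypot(x,y);th=r/m['fx'];k=np.tan(th)/r
c=np.stack([k*x*d,k*y*d,d],-1);t=(c@M[:3,:3].T+M[:3,3])*1000
# knob top region
xs=np.round(t[...,0]);sel=(v>272)&(v<306)&(u>256)&(u<300)
print(np.percentile(t[sel][:,0],[5,50,95]))
top=np.median(t[288:298,272:286,0]);s=sel&(abs(t[...,0]-top)<1.5);q=t[s];print('top',top,'y',q[:,1].min(),q[:,1].max(),'z',q[:,2].min(),q[:,2].max(),q.mean(0))
p=f['p'];g=cv2.cvtColor(p,cv2.COLOR_BGR2GRAY)
for dd in (-8,-4,0):print(t[240+dd,278].round(1),d[240+dd,278])
cl=cv2.createCLAHE(8,(4,4)).apply(cv2.resize(g[195:260,240:320],None,fx=9,fy=9,interpolation=cv2.INTER_CUBIC));cv2.imwrite('pics/z9.png',cl)
# tip expected
for tx in (21.9+0,):pass
tipx=top+64
print('tip pix (y=0)',wpix(m,o,o['ee_pos']+T@np.array([tipx,q[:,1].mean(),q[:,2].mean()])/1000),'tip z',o['ee_pos'][2]-tipx/1000)
```

```text
hole [ 0.5252 -0.0044  0.046 ] rel tool mm [35.7 -1.2  1.4]
[-57.88662747 -56.75624871 -50.98769156]
top -56.98161781143503 y -10.074273515319824 7.2719935392421 z -9.167853034970527 8.985553276136205 [-56.8663728   -0.86975161  -0.06742606]
[-4.4  4.7  0. ] 0.18368502
[-28.1  11.9   0. ] 0.15894961
[-31.3  11.1   0. ] 0.1560602
tip pix (y=0) [277.81524232 233.7891236 ] tip z 0.07463419979033283
```

View pics/z9.png

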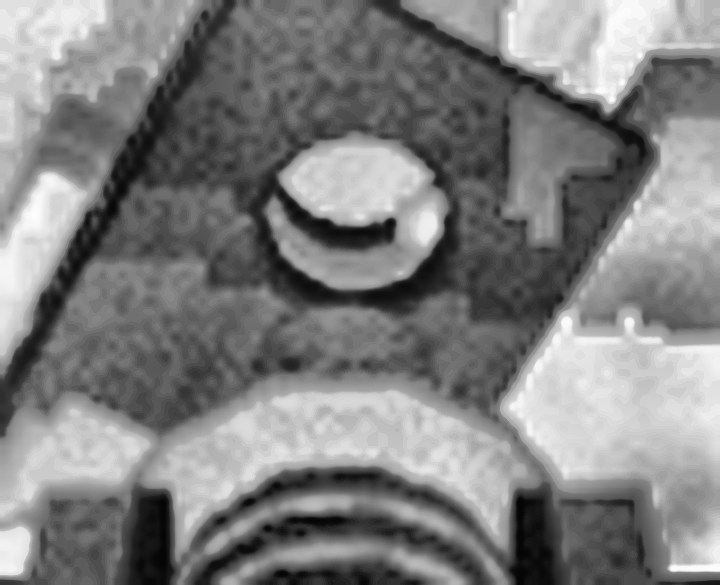

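Run:
```python
from h import *
from workcell import bot
m=bot.camera_model('wrist');M=np.array(m['mount'])
for n in ('w7','w8'):
    d=np.load(f'pics/{n}.npz')['d']
    v,u=np.mgrid[0:420,0:560];x=u-m['cx'];y=v-m['cy'];r=np.hypot(x,y);th=r/m['fx'];k=np.tan(th)/r
    c=np.stack([k*x*d,k*y*d,d],-1);t=(c@M[:3,:3].T+M[:3,3])*1000
    print(n)
    for vv in range(226,275,2):print(vv,t[vv,276:281].mean(0).round(1))
```

```text
w7
226 [40.6 -8.2  0.1]
228 [17.6 -1.1  0.1]
230 [-0.6  4.5  0. ]
232 [-3.7  4.5  0. ]
234 [-7.2  4.7  0. ]
236 [-29.   12.2   0. ]
238 [-30.5  11.8   0. ]
240 [-30.9  10.9   0. ]
242 [-30.9   9.9   0. ]
244 [-30.5   8.6   0. ]
246 [-30.5   7.6   0. ]
248 [-34.1   8.1   0. ]
250 [-38.1   8.9   0. ]
252 [-39.2   8.3   0. ]
254 [-40.9   8.1   0. ]
256 [-43.8   8.5   0. ]
258 [-46.    8.6   0. ]
260 [-47.9   8.5   0. ]
262 [-50.1   8.6   0. ]
264 [-51.6   8.4   0. ]
266 [-54.2   8.8  -0. ]
268 [-54.9   8.2  -0. ]
270 [-55.9   7.8  -0. ]
272 [-80.6  20.2   0.1]
274 [-56.7   6.3  -0. ]
w8
226 [42.8 -9.   0.1]
228 [17.  -0.9  0. ]
230 [-0.3  4.4  0. ]
232 [-3.8  4.5  0. ]
234 [-6.6  4.4  0. ]
236 [-28.7  12.1   0. ]
238 [-31.2  12.1   0. ]
240 [-30.8  10.9   0. ]
242 [-31.3  10.1   0. ]
244 [-30.8   8.8   0. ]
246 [-31.    7.8   0. ]
248 [-34.5   8.3   0. ]
250 [-37.8   8.8   0. ]
252 [-39.3   8.4   0. ]
254 [-41.2   8.3   0. ]
256 [-43.9   8.5   0. ]
258 [-45.5   8.3   0. ]
260 [-48.1   8.6   0. ]
262 [-75.6  21.4  -0.1]
264 [-51.8   8.5  -0. ]
266 [-53.6   8.5  -0. ]
268 [-55.    8.3  -0. ]
270 [-55.9   7.8  -0. ]
272 [-56.9   7.4  -0. ]
274 [-57.1   6.5  -0. ]
```

play_rows([
  [[0.8, 0.03, 0.14], 0, 1],
  [[1.6, 0.03, 0.14], 0, 1],
  [[2.4, 0.03, 0.14], 0, 1],
  [[2.5, 0.03, 0.14], 0, 1],
  [[2.5, 0.03, 0.14], 0, 1],
  [[2.5, 0.03, 0.14], 0, 1],
])

```text
time: 6.52
ee_pos: [0.524, -0.0036, 0.0574]
tcp_rot: [87.6, 90.0, -178.8]
wrist_force: [0.3, 0.0, -0.2]
opening: 0.018
```

```bash
python3 w.py w9;python3 - <<'E'
import cv2
p=cv2.imread('pics/w9.png');g=cv2.cvtColor(p,cv2.COLOR_BGR2GRAY)
cl=cv2.createCLAHE(6,(4,4)).apply(cv2.resize(g[195:260,240:320],None,fx=9,fy=9,interpolation=cv2.INTER_CUBIC));cv2.imwrite('pics/z10.png',cl)
from workcell import bot
p,d=bot.camera('scene');cv2.imwrite('pics/s10.png',cv2.resize(p[110:220,150:280],None,fx=5,fy=5,interpolation=cv2.INTER_CUBIC))
E
```

```text
6.5167 [ 0.524  -0.0036  0.0574] phi 93.61 F [ 0.3  0.  -0.2] op 0.01804623347724722 [-0.4  1.  -9.6 79.4 -0.  -4. ]
```

View pics/z10.png

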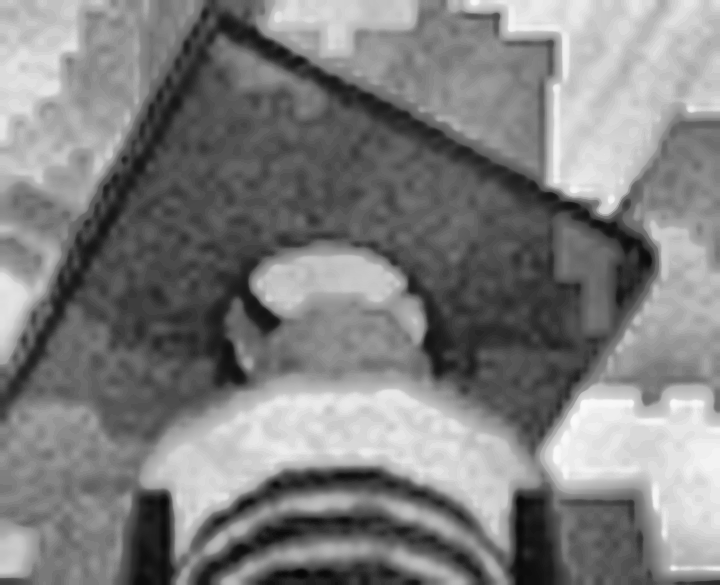

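View pics/s10.png

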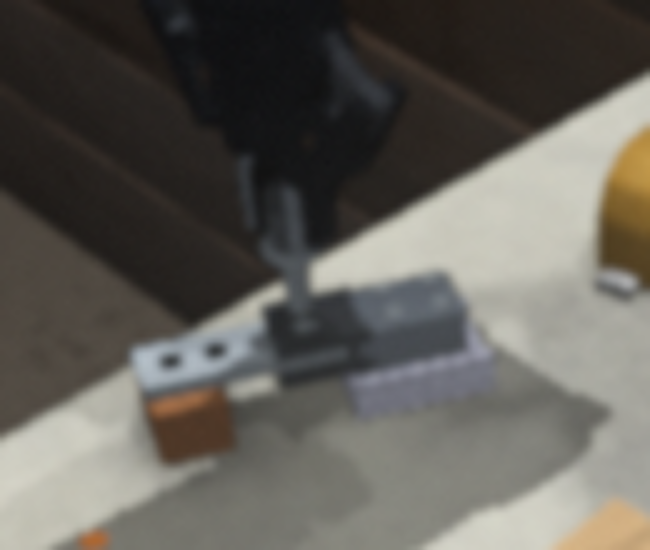

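Run:
```python
from h import *
from workcell import bot
f=np.load('pics/w9.npz');o={'ee_pos':f['ee_pos'],'tcp_rot':f['tcp_rot']};m=bot.camera_model('wrist')
T=rot(o['tcp_rot'])
rel=lambda P:(T.T@(P-o['ee_pos'])*1000).round(2)
# top edge of hole (far from tool axis): base side
for y in (243,330):
    P=wplane(m,o,276.9,195+y/9,.046);print(P.round(4),rel(P))
for u in (240+225/9,240+440/9):
    P=wplane(m,o,u,231.7,.046);print(rel(P))
```

```text
[ 0.5189 -0.0046  0.046 ] [11.36  5.16 -0.63]
[ 0.5252 -0.0042  0.046 ] [11.36 -1.18 -0.63]
[11.36 -1.21 -7.99]
[11.36 -1.21  6.77]
```

play_rows([
  [[0, -0.04, -0.05], 0, 1],
  [[0.3, -0.04, -0.05], 0, 1],
  [[0.6, -0.04, -0.05], 0, 1],
  [[0.9, -0.04, -0.05], 0, 1],
  [[0.9, -0.04, -0.05], 0, 1],
  [[0.9, -0.04, -0.05], 0, 1],
])

```text
time: 7.12
ee_pos: [0.5243, -0.0039, 0.0482]
tcp_rot: [83.4, 90.0, 177.0]
wrist_force: [0.2, -0.5, -0.4]
opening: 0.0178
```

```bash
python3 w.py w10;python3 - <<'E'
import cv2
p=cv2.imread('pics/w10.png');g=cv2.cvtColor(p,cv2.COLOR_BGR2GRAY)
cl=cv2.createCLAHE(6,(4,4)).apply(cv2.resize(g[195:260,240:320],None,fx=9,fy=9,interpolation=cv2.INTER_CUBIC));cv2.imwrite('pics/z11.png',cl)
E
```

```text
7.1167 [ 0.5243 -0.0039  0.0482] phi 93.63 F [ 0.2 -0.5 -0.4] op 0.017812294008780327 [ -0.4   1.3 -10.4  78.3   0.   -4.1]
```

View pics/z11.png

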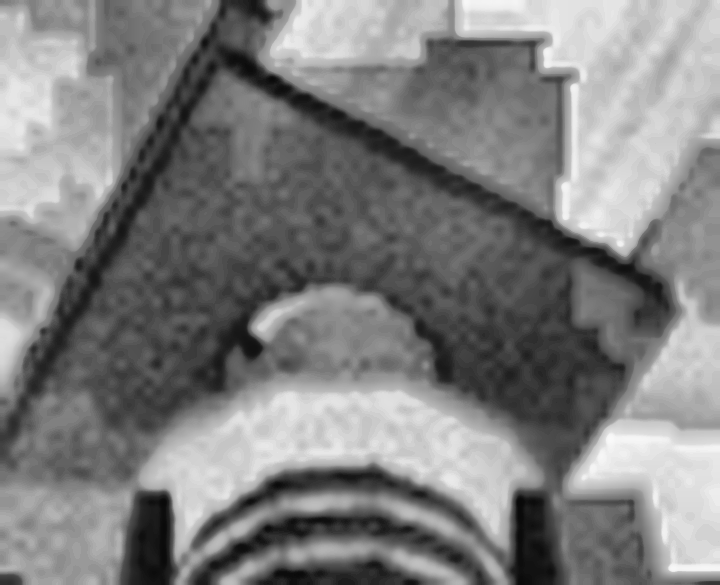

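play_rows([
  [[0.3, 0, -0.03], 0, 1],
  [[0.6, 0, -0.03], 0, 1],
  [[0.9, 0, -0.03], 0, 1],
  [[1.2, 0, -0.03], 0, 1],
  [[1.5, 0, -0.03], 0, 1],
  [[1.8, 0, -0.03], 0, 1],
  [[2.1, 0, -0.03], 0, 1],
  [[2.1, 0, -0.03], 0, 1],
])

```text
time: 7.83
ee_pos: [0.5238, -0.0044, 0.0263]
tcp_rot: [93.2, 89.9, -173.2]
wrist_force: [-1.1, -3.7, -3.3]
opening: 0.0179
```

```bash
python3 w.py w11
```

```text
7.8333 [ 0.5238 -0.0044  0.0263] phi 93.62 F [-1.1 -3.7 -3.3] op 0.017900562102431447 [ -0.5   1.7 -12.4  76.   -0.   -4.1]
```

View pics/w11.png

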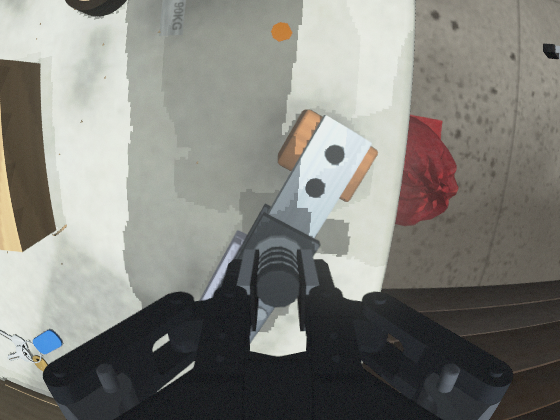

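play_rows([
  [[0.3, 0, 0], 0, 1],
  [[0.6, 0, 0], 0, 1],
  [[0.75, 0, 0], 0, 1],
  [[0.85, 0, 0], 0, 1],
  [[0.9, 0, 0], 0, 1],
  [[0.9, 0, 0], 0, 1],
])

```text
time: 8.38
ee_pos: [0.5248, -0.0044, 0.0197]
tcp_rot: [-103.8, 89.9, -10.2]
wrist_force: [-6.2, -4.5, 10.7]
opening: 0.0179
```

play_rows([
  [[0.1, 0, 0], 0, 1],
  [[0.15, 0, 0], 0, 1],
  [[0.15, 0, 0], 0, 1],
])

```text
time: 8.63
ee_pos: [0.5249, -0.0044, 0.0196]
tcp_rot: [-101.2, 89.9, -7.6]
wrist_force: [-11.9, -5.5, 22.3]
opening: 0.0178
```

```bash
python3 w.py w12
python3 - <<'E'
from h import *
from workcell import bot
m=bot.camera_model('wrist');M=np.array(m['mount'])
d=np.load('pics/w12.npz')['d']
v,u=np.mgrid[0:420,0:560];x=u-m['cx'];y=v-m['cy'];r=np.hypot(x,y);th=r/m['fx'];k=np.tan(th)/r
c=np.stack([k*x*d,k*y*d,d],-1);t=(c@M[:3,:3].T+M[:3,3])*1000
for vv in range(214,250,2):print(vv,t[vv,276:281].mean(0).round(1))
E
```

```text
8.6333 [ 0.5249 -0.0044  0.0196] phi 93.62 F [-11.9  -5.5  22.3] op 0.017826716240566975 [ -0.5   1.8 -13.1  75.   -0.   -4.1]
214 [-19.9  20.5   0. ]
216 [-20.   19.5   0. ]
218 [-20.2  18.5   0. ]
220 [-20.1  17.4   0. ]
222 [-21.   16.6   0. ]
224 [-24.3  16.8   0. ]
226 [-27.1  16.7   0. ]
228 [-27.3  15.8   0. ]
230 [-27.5  14.8   0. ]
232 [-27.   13.6   0. ]
234 [-26.5  12.3   0. ]
236 [-29.3  12.3   0. ]
238 [-31.7  12.3   0. ]
240 [-31.1  11.    0. ]
242 [-31.2  10.    0. ]
244 [-31.3   9.    0. ]
246 [-30.7   7.7   0. ]
248 [-34.7   8.4   0. ]
```

play_rows([
  [[-0.1, 0, 0], 0, 1],
  [[-0.15, 0, 0], 0, 4],
  [[-0.15, 0, 0], 0, 4],
  [[-0.15, 0, 0], 0, 4],
  [[-0.15, 0, 0], 0, 4],
  [[-1, 0, 0], 0, 4],
  [[-3, 0, 0], 0, 4],
  [[-6, 0, 0], 0, 4],
  [[-8, 0, 0], 0, 4],
  [[-8, 0, 0], 0, 4],
])

```text
time: 9.52
ee_pos: [0.5267, -0.0041, 0.1022]
tcp_rot: [-92.0, 89.6, 1.6]
wrist_force: [0.9, -0.2, 0.9]
opening: 0.04
```

```bash
python3 w.py w13
python3 - <<'E'
from h import *
from workcell import bot
m=bot.camera_model('wrist');M=np.array(m['mount'])
d=np.load('pics/w13.npz')['d']
v,u=np.mgrid[0:420,0:560];x=u-m['cx'];y=v-m['cy'];r=np.hypot(x,y);th=r/m['fx'];k=np.tan(th)/r
c=np.stack([k*x*d,k*y*d,d],-1);t=(c@M[:3,:3].T+M[:3,3])*1000
for vv in range(190,260,2):print(vv,t[vv,276:281].mean(0).round(1))
o=bot.get_obs();print(shift(o,[.4465,-.2155,.09]))
E
```

```text
9.5167 [ 0.5267 -0.0041  0.1022] phi 93.64 F [ 0.9 -0.2  0.9] op 0.04002030494068868 [-0.5  0.5 -5.2 83.9  0.  -4.1]
190 [50.7 15.5  0.1]
192 [51.  14.   0.1]
194 [50.9 12.5  0.1]
196 [49.6 11.4  0.1]
198 [43.6 11.6  0.1]
200 [38.3 11.6  0.1]
202 [32.8 11.7  0.1]
204 [28.9 11.5  0.1]
206 [25.9 11.   0.1]
208 [24.8 10.   0.1]
210 [25.1  8.5  0.1]
212 [25.   7.2  0.1]
214 [24.8  5.9  0.1]
216 [24.9  4.5  0.1]
218 [25.2  3.   0.1]
220 [24.6  1.9  0.1]
222 [24.9  0.3  0.1]
224 [24.7 -1.   0.1]
226 [24.6 -2.3  0.1]
228 [25.7 -4.1  0.1]
230 [25.  -5.3  0.1]
232 [25.7 -7.   0.1]
234 [ 54.8 -20.    0.1]
236 [ 55.3 -21.8   0.1]
238 [ 56.2 -23.8   0.1]
240 [ 55.6 -25.3   0.1]
242 [ 55.8 -27.1   0.1]
244 [ 56.1 -28.9   0.1]
246 [ 79.4 -40.8   0.2]
248 [ 92.8 -48.7   0.2]
250 [ 97.7 -52.9   0.1]
252 [ 1.014e+02 -5.670e+01  1.000e-01]
254 [ 1.015e+02 -5.880e+01  1.000e-01]
256 [ 1.02e+02 -6.11e+01  1.00e-01]
258 [ 1.024e+02 -6.340e+01  1.000e-01]
[  0.95   9.29 -20.59]
```

View pics/w13.png

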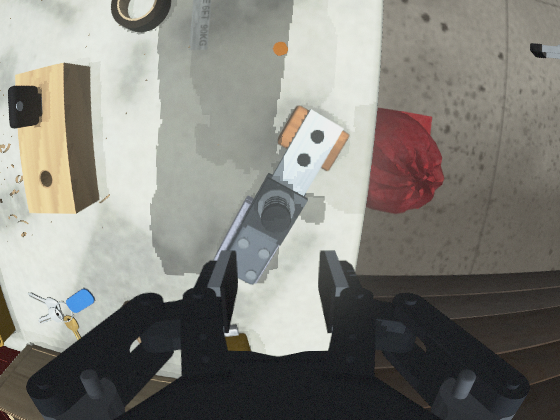

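play_rows([
  [[0, 1.8, -4], 0, 4],
  [[0, 3.5, -8], 0, 4],
  [[0, 5.3, -12], 0, 4],
  [[0, 7, -16], 0, 4],
  [[0, 8.7, -20], 0, 4],
  [[0, 9.1, -20.6], 0, 4],
  [[0, 9.1, -20.6], 0, 4],
  [[0, 9.1, -20.6], 0, 4],
  [[0, 9.1, -20.6], 0, 4],
])

```text
time: 10.32
ee_pos: [0.4468, -0.2151, 0.0965]
tcp_rot: [37.7, 90.0, 131.4]
wrist_force: [0.1, 0.3, 0.5]
opening: 0.0402
```

```bash
python3 w.py w14
python3 - <<'E'
from h import *
from workcell import bot
o=bot.get_obs();print(shift(o,[.4473,-.2162,.09]))
m=bot.camera_model('wrist');print(wpix(m,o,[o['ee_pos'][0],o['ee_pos'][1],.08]))
E
```

```text
10.3167 [ 0.4468 -0.2151  0.0965] phi 93.62 F [0.1 0.3 0.5] op 0.040158508461830084 [-25.7  -3.2  -9.5  83.8   0.  -29.3]
[ 0.67 -0.02 -0.14]
[277.91113468 226.90485661]
```

View pics/w14.png

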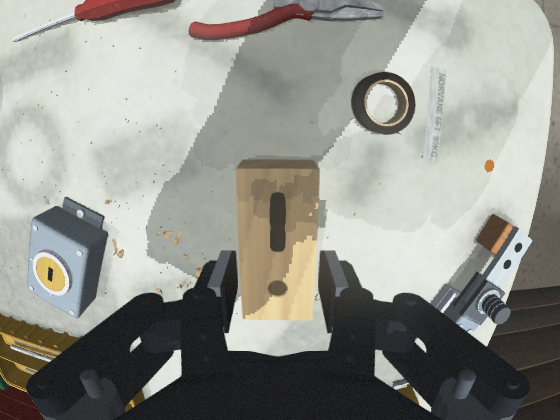

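play_rows([
  [[3, 0.15, -0.03], 0, 4],
  [[6, 0.15, -0.03], 0, 4],
  [[7, 0.15, -0.03], 0, 4],
  [[7.8, 0.15, -0.03], 0, 4],
  [[7.8, 0.15, -0.03], 0, 4],
  [[7.8, 0.15, -0.03], 0, 4],
])

```text
time: 10.87
ee_pos: [0.4459, -0.2158, 0.0199]
tcp_rot: [-115.9, 90.0, -22.2]
wrist_force: [0.7, -0.3, 1.3]
opening: 0.0398
```

```bash
python3 w.py w15
```

```text
10.8667 [ 0.4459 -0.2158  0.0199] phi 93.67 F [ 0.7 -0.3  1.3] op 0.03980253141012453 [-25.8  -2.1 -17.   75.1   0.  -29.5]
```

View pics/w15.png

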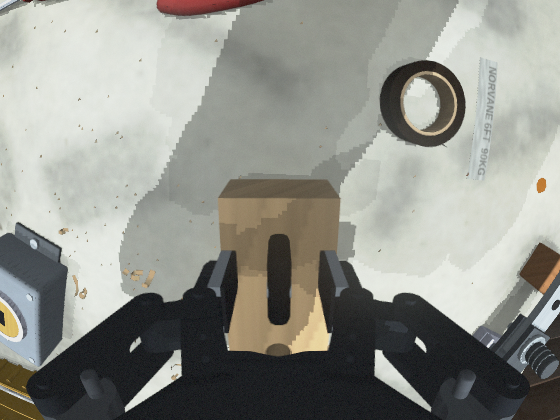

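play_rows([
  [[0.3, 0, 0], 0, 3],
  [[0.3, 0, 0], 0, 0.3],
  [[0.3, 0, 0], 0, 0.3],
  [[0.3, 0, 0], 0, 0.3],
  [[0.3, 0, 0], 0, 0.3],
  [[0.3, 0, 0], 0, 0.3],
  [[0.3, 0, 0], 0, 0.3],
], squeeze=100)

```text
time: 11.5
ee_pos: [0.4457, -0.2162, 0.0167]
tcp_rot: [-118.8, 89.9, -25.2]
wrist_force: [0.3, 0.6, 6.1]
opening: 0.0087
```

```bash
python3 w.py w16
```

```text
11.5 [ 0.4457 -0.2162  0.0167] phi 93.62 F [0.3 0.6 6.1] op 0.008667206151513512 [-25.9  -2.1 -17.3  74.8   0.  -29.5]
```

View pics/w16.png

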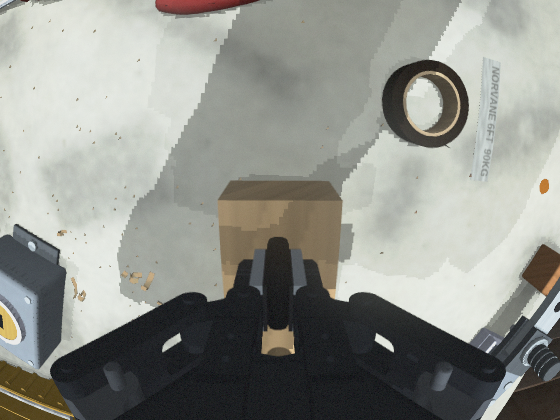

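play_rows([
  [[-2, 0, 0], 0, 0.3],
  [[-4, 0, 0], 0, 0.3],
  [[-6, 0, 0], 0, 0.3],
  [[-7, 0, 0], 0, 0.3],
  [[-7, 0, 0], 0, 0.3],
  [[-7, 0, 0], 0, 0.3],
])

```text
time: 12.05
ee_pos: [0.4454, -0.2161, 0.0857]
tcp_rot: [-120.8, 90.0, -27.1]
wrist_force: [-0.1, -0.5, -1.5]
opening: 0.0084
```

```bash
python3 w.py w17
python3 - <<'E'
from h import *
from workcell import bot
m=bot.camera_model('wrist');M=np.array(m['mount'])
p=cv2.imread('pics/w17.png');cv2.imwrite('pics/z17.png',cv2.resize(p[200:340,220:340],None,fx=5,fy=4.2,interpolation=cv2.INTER_CUBIC))
d=np.load('pics/w17.npz')['d']
v,u=np.mgrid[0:420,0:560];x=u-m['cx'];y=v-m['cy'];r=np.hypot(x,y);th=r/m['fx'];k=np.tan(th)/r
c=np.stack([k*x*d,k*y*d,d],-1);t=(c@M[:3,:3].T+M[:3,3])*1000
for vv in range(216,330,3):print(vv,t[vv,277:280].mean(0).round(1))
o=bot.get_obs();print(shift(o,[.522,-.4255,.09]))
E
```

```text
12.05 [ 0.4454 -0.2161  0.0857] phi 93.63 F [-0.1 -0.5 -1.5] op 0.008409533355310448 [-25.9  -3.3 -10.8  82.5  -0.  -29.5]
216 [ 70.5 -10.7   0.1]
219 [ 62.5 -10.5   0.1]
222 [ 56.  -10.7   0.1]
225 [ 49.2 -10.6   0.1]
228 [ 43.  -10.6   0.1]
231 [-2.1  4.5  0. ]
234 [-7.3  4.7  0. ]
237 [-36.1  14.6   0. ]
240 [-39.6  14.6   0. ]
243 [-42.7  14.4   0. ]
246 [-46.2  14.5   0. ]
249 [-48.9  14.3   0. ]
252 [-52.6  14.6  -0. ]
255 [-55.2  14.4  -0. ]
258 [-59.   14.9  -0. ]
261 [-61.4  14.7  -0. ]
264 [-62.6  14.   -0. ]
267 [-63.4  13.1  -0. ]
270 [-63.2  11.7  -0. ]
273 [-63.9  10.7  -0. ]
276 [-63.4   9.1  -0. ]
279 [-64.    8.1  -0. ]
282 [-63.6   6.5  -0. ]
285 [-63.2   4.8  -0. ]
288 [-63.8   3.7  -0. ]
291 [-63.5   2.2  -0. ]
294 [-64.2   1.2  -0. ]
297 [-63.9  -0.5  -0. ]
300 [-63.4  -2.3  -0. ]
303 [-63.9  -3.4  -0. ]
306 [-64.   -4.9  -0. ]
309 [-63.8  -6.6  -0. ]
312 [-63.9  -8.   -0. ]
315 [-63.9  -9.6  -0. ]
318 [-63.7 -11.3  -0. ]
321 [-64.2 -12.6  -0. ]
324 [-63.8 -14.5  -0. ]
327 [-63.9 -16.1  -0. ]
[ -0.53  -6.36 -21.41]
```

View pics/z17.png

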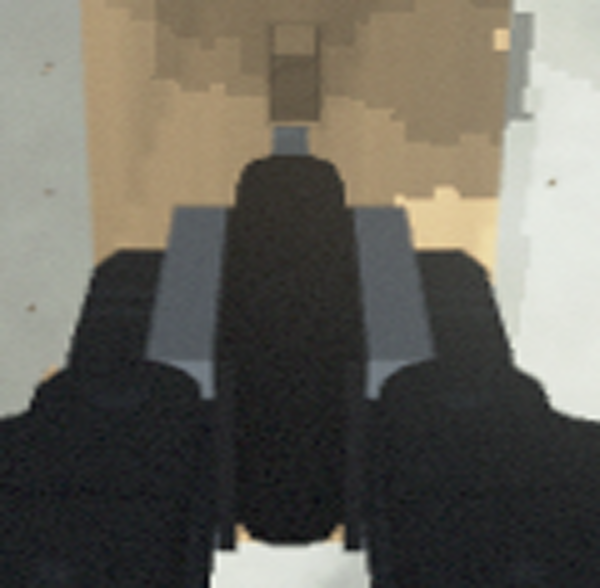

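play_rows([
  [[0, -1.2, -4], 5, 0.3],
  [[0, -2.4, -8], 10, 0.3],
  [[0, -3.6, -12], 15, 0.3],
  [[0, -4.8, -16], 20, 0.3],
  [[0, -6, -20], 24.8, 0.3],
  [[0, -6.15, -21.3], 24.8, 0.3],
  [[0, -6.15, -21.3], 24.8, 0.3],
  [[0, -6.15, -21.3], 24.8, 0.3],
  [[0, -6.15, -21.3], 24.8, 0.3],
  [[0, -6.15, -21.3], 24.8, 0.3],
])

```text
time: 12.93
ee_pos: [0.5199, -0.4235, 0.0858]
tcp_rot: [60.6, 90.0, 129.5]
wrist_force: [-0.8, 0.7, 0.4]
opening: 0.0086
```

```bash
python3 w.py w18
python3 - <<'E'
from h import *
p=cv2.imread('pics/w18.png');cv2.imwrite('pics/z18.png',cv2.resize(p[150:290,200:350],None,fx=5,fy=4.2,interpolation=cv2.INTER_CUBIC))
E
```

```text
12.9333 [ 0.5199 -0.4235  0.0858] phi 68.89 F [-0.8  0.7  0.4] op 0.008566146943260598 [-39.2  21.   16.6  85.6   0.  -18.1]
```

View pics/w18.png

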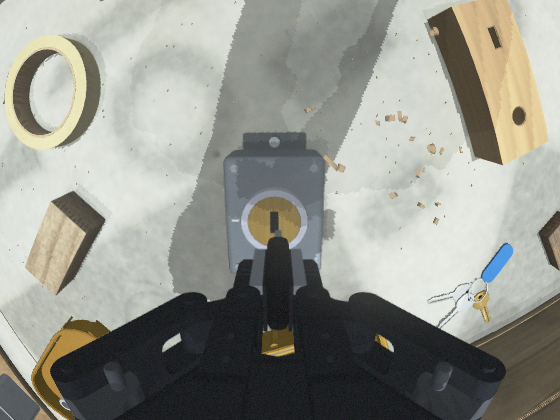

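View pics/z18.png

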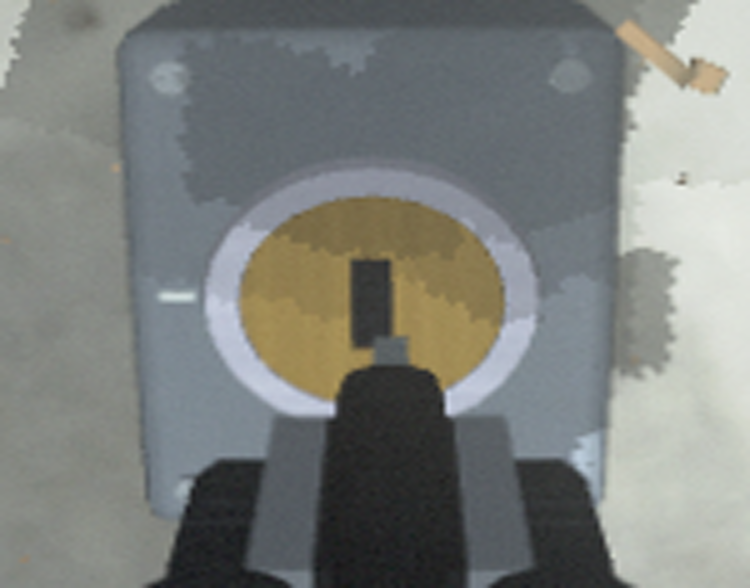

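Run:
```python
from h import *
from workcell import bot
f=np.load('pics/w18.npz');o={'ee_pos':f['ee_pos'],'tcp_rot':f['tcp_rot']};m=bot.camera_model('wrist')
T=rot(o['tcp_rot'])
g=cv2.cvtColor(f['p'],cv2.COLOR_BGR2GRAY)
rel=lambda P:(T.T@(P-o['ee_pos'])*1000).round(2)
for u,v in [(274.4,211.9),(274.4,232.9),(270.4,222),(278.4,222)]:print(rel(wplane(m,o,u,v,.05)))
print(g[208:234:2,266:284])
# brass ellipse centre
br=[(200+240/5,150+296/4.2),(200+505/5,150+296/4.2),(200+373/5,150+196/4.2)]
for u,v in br:print('brass',rel(wplane(m,o,u,v,.05)))
```

```text
[35.82  3.89 -1.58]
[ 35.81 -11.54  -1.63]
[35.82 -3.44 -4.37]
[35.82 -3.44  1.16]
[[109 112 111 111 108 112 107 107 110 114 111 112 109 110 111 104 107 106]
 [115 112 114 132 125 124 108 107 111 109 128 126 128 109 110 109 110 108]
 [131 133 131 128  72  59  56  56  57  58  58  54 108 129 127 125 125 121]
 [129 131 130 129  74  55  54  55  57  56  56  57 110 128 127 126 124 123]
 [129 134 129 126  72  55  59  59  55  58  59  55 115 141 138 126 123 131]
 [129 133 130 128  73  60  53  57  58  54  60  56  96 142 138 136 138 136]
 [131 133 132 129  74  58  55  57  58  58  58  58  97 143 140 136 137 139]
 [130 132 129 127  73  56  55  57  56  58  60  60  93 140 138 137 136 138]
 [130 132 128 129  79  52  56  55  58  56  59  56  92 140 141 135 137 139]
 [142 144 144 140  79  58  54  57  60  56  59  54  95 141 138 135 135 136]
 [143 145 139 138  79  59  55  52  55  58  59  56  96 140 139 138 137 136]
 [143 142 139 142  81  59  56  53  62  85  85  82 101 103 106 112 135 139]
 [143 145 146 139 103  73  72  73  83  94  94  94  95  94  93 113 135 139]]
brass [ 35.81  -2.35 -19.88]
brass [35.83 -2.35 16.78]
brass [35.83 14.68 -1.41]
```

play_rows([
  [[0.8, -0.14, -0.18], 0, 0.3],
  [[1.6, -0.14, -0.18], 0, 0.3],
  [[2.4, -0.14, -0.18], 0, 0.3],
  [[2.8, -0.14, -0.18], 0, 0.3],
  [[2.8, -0.14, -0.18], 0, 0.3],
  [[2.8, -0.14, -0.18], 0, 0.3],
])

```text
time: 13.48
ee_pos: [0.5206, -0.4266, 0.0575]
tcp_rot: [70.4, 89.9, 139.2]
wrist_force: [0.2, 0.1, -0.5]
opening: 0.0087
```

```bash
python3 w.py w19
python3 - <<'E'
from h import *
p=cv2.imread('pics/w19.png');cv2.imwrite('pics/z19.png',cv2.resize(p[190:270,230:330],None,fx=8,fy=7,interpolation=cv2.INTER_CUBIC))
from workcell import bot
p,d=bot.camera('scene');cv2.imwrite('pics/s19.png',cv2.resize(p[220:340,300:430],None,fx=5,fy=5,interpolation=cv2.INTER_CUBIC))
E
```

```text
13.4833 [ 0.5206 -0.4266  0.0575] phi 68.83 F [ 0.2  0.1 -0.5] op 0.008742010180720024 [-39.3  21.6  14.1  82.6   0.  -18.2]
```

View pics/z19.png

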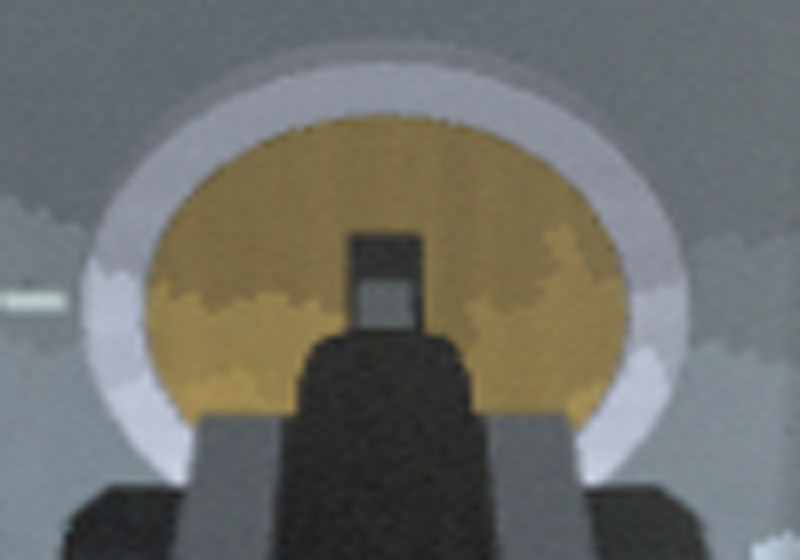

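View pics/s19.png

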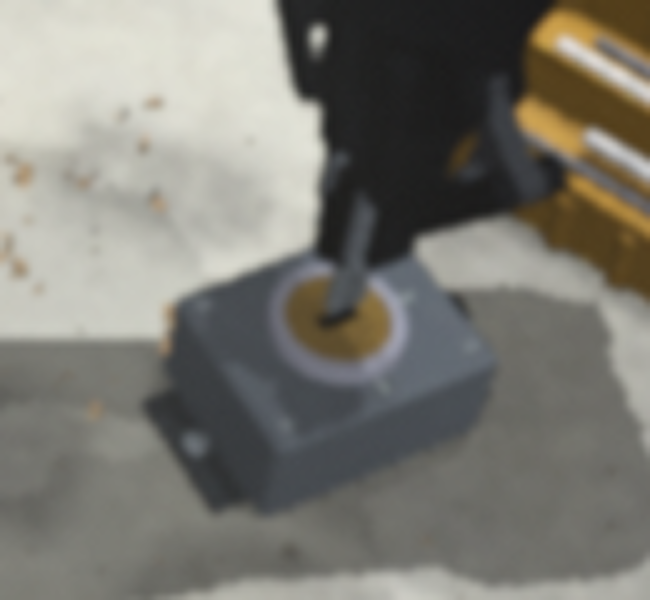

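Run:
```python
from h import *
from workcell import bot
f=np.load('pics/w19.npz');o={'ee_pos':f['ee_pos'],'tcp_rot':f['tcp_rot']};m=bot.camera_model('wrist')
T=rot(o['tcp_rot'])
print((T.T@(wplane(m,o,278.1,223.3,.05)-o['ee_pos'])*1000))
print((T.T@(wplane(m,o,278.1,190+115/7,.05)-o['ee_pos'])*1000), 'brass rad 18.3')
```

```text
[7.4856583  5.79481362 0.92624579]
[ 7.49471707 16.35831232  0.92496823] brass rad 18.3
```

play_rows([
  [[0.2, 0.03, 0], 0, 0.3],
  [[0.5, 0.03, 0], 0, 0.3],
  [[0.7, 0.03, 0], 0, 0.3],
  [[0.9, 0.03, 0], 0, 0.3],
  [[1.1, 0.03, 0], 0, 0.3],
  [[1.1, 0.03, 0], 0, 0.3],
])

```text
time: 14.08
ee_pos: [0.5203, -0.4266, 0.0464]
tcp_rot: [68.9, 90.0, 137.7]
wrist_force: [-0.1, 0.5, -0.5]
opening: 0.0088
```

```bash
python3 w.py w20
python3 - <<'E'
from h import *
p=cv2.imread('pics/w20.png');cv2.imwrite('pics/z20.png',cv2.resize(p[190:270,230:330],None,fx=8,fy=7,interpolation=cv2.INTER_CUBIC))
E
```

```text
14.0833 [ 0.5203 -0.4266  0.0464] phi 68.83 F [-0.1  0.5 -0.5] op 0.008814693364909254 [-39.3  21.6  13.   81.4   0.  -18.2]
```

View pics/z20.png

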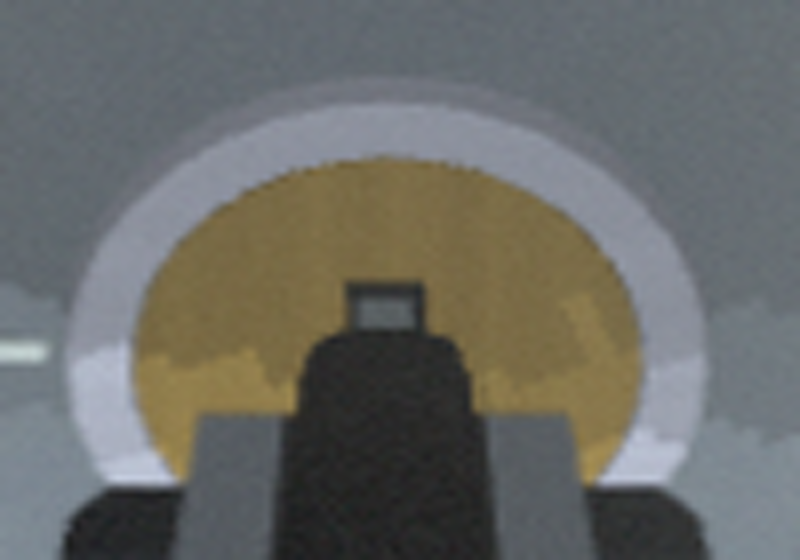

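play_rows([
  [[0.2, 0, 0], 0, 0.3],
  [[0.4, 0, 0], 1.5, 0.3],
  [[0.6, 0, 0], -1.5, 0.3],
  [[0.8, 0, 0], 1.5, 0.3],
  [[1.0, 0, 0], -1.5, 0.3],
  [[1.2, 0, 0], 1.5, 0.3],
  [[1.4, 0, 0], -1.5, 0.3],
  [[1.4, 0, 0], 0, 0.3],
])

```text
time: 14.8
ee_pos: [0.5204, -0.4272, 0.0333]
tcp_rot: [-153.0, 89.9, -84.0]
wrist_force: [-0.6, -1.9, 0.3]
opening: 0.0083
```

```bash
python3 w.py w21
python3 - <<'E'
from h import *
p=cv2.imread('pics/w21.png');cv2.imwrite('pics/z21.png',cv2.resize(p[190:270,230:330],None,fx=8,fy=7,interpolation=cv2.INTER_CUBIC))
E
```

```text
14.8 [ 0.5204 -0.4272  0.0333] phi 68.98 F [-0.6 -1.9  0.3] op 0.008256804188293936 [-39.4  21.8  11.7  79.9  -0.  -18.3]
```

View pics/z21.png

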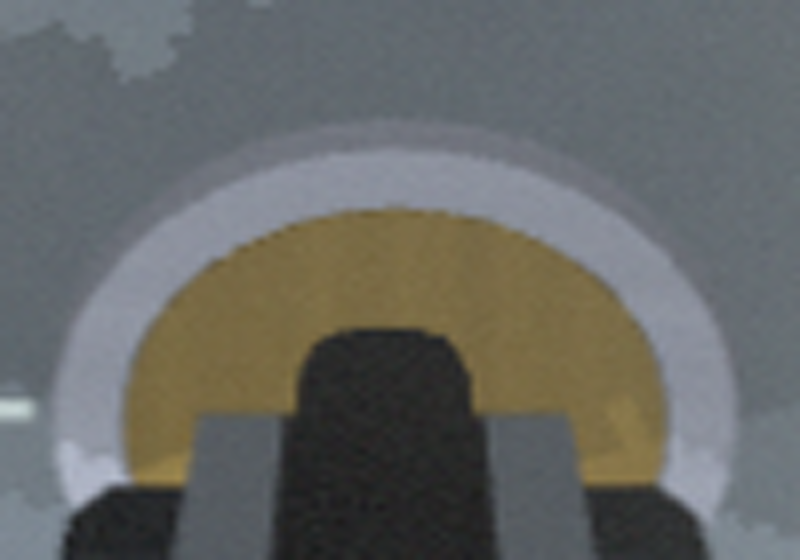

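play_rows([
  [[0.2, 0, 0], 1.5, 0.3],
  [[0.4, 0, 0], -1.5, 0.3],
  [[0.6, 0, 0], 1.5, 0.3],
  [[0.8, 0, 0], -1.5, 0.3],
  [[1.0, 0, 0], 1.5, 0.3],
  [[1.2, 0, 0], -1.5, 0.3],
  [[1.3, 0, 0], 0, 0.3],
  [[1.3, 0, 0], 0, 0.3],
])

```text
time: 15.52
ee_pos: [0.5208, -0.427, 0.0226]
tcp_rot: [-109.3, 89.9, -40.5]
wrist_force: [-4.7, 2.6, 15.0]
opening: 0.0085
```

```bash
cat > k.py <<'E'
from w import *
import sys
o,p,d=snap(sys.argv[1])
m=bot.camera_model('wrist');M=np.array(m['mount'])
v,u=np.mgrid[0:420,0:560];x=u-m['cx'];y=v-m['cy'];r=np.hypot(x,y);th=r/m['fx'];k=np.tan(th)/r
c=np.stack([k*x*d,k*y*d,d],-1);t=(c@M[:3,:3].T+M[:3,3])*1000
for vv in range(222,250,2):print(vv,t[vv,277:280].mean(0).round(1))
print('head top',np.median(t[280:310,277:280,0]))
E
python3 k.py w22
```

```text
15.5167 [ 0.5208 -0.427   0.0226] phi 68.77 F [-4.7  2.6 15. ] op 0.008451229535184644 [-39.3  21.9  10.7  78.7  -0.  -18.1]
222 [-27.9  19.2   0.8]
224 [-28.2  18.3   0.8]
226 [-28.1  17.2   0.8]
228 [-27.8  16.1   0.8]
230 [-27.7  15.    0.8]
232 [-28.1  14.1   0.8]
234 [-27.5  12.8   0.8]
236 [-28.4  12.1   0.8]
238 [-37.6  14.8   0.8]
240 [-40.1  14.9   0.8]
242 [-41.2  14.3   0.8]
244 [-44.2  14.6   0.8]
246 [-46.5  14.7   0.8]
248 [-48.2  14.5   0.8]
head top -63.895896218680754
```

View pics/w22.png

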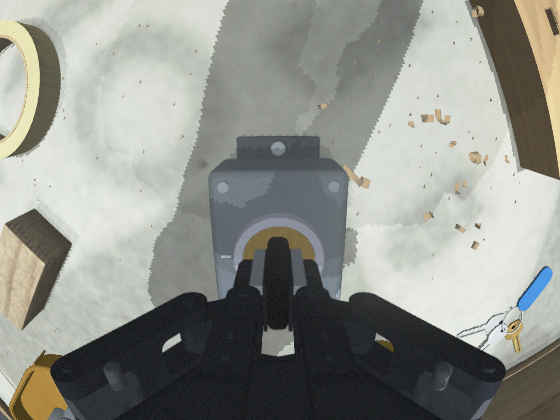

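play_rows([
  [[0.05, 0, 0], 0, 0.3],
  [[0.08, 0, 0], 0, 0.3],
  [[0.08, 0, 0], 0, 0.3],
  [[0.08, 0, 0], 0, 0.3],
])

```text
time: 15.9
ee_pos: [0.5209, -0.4271, 0.0226]
tcp_rot: [-109.6, 89.8, -40.8]
wrist_force: [-6.6, 4.2, 19.6]
opening: 0.0087
```

play_rows([
  [[0, 0, 0.025], 6, 0.3],
  [[0, -0.005, 0.05], 12, 0.3],
  [[0, -0.012, 0.074], 18, 0.3],
  [[0, -0.021, 0.098], 24, 0.3],
  [[0, -0.032, 0.12], 30, 0.3],
  [[0, -0.046, 0.141], 36, 0.3],
  [[0, -0.062, 0.161], 42, 0.3],
  [[0, -0.079, 0.178], 48, 0.3],
  [[0, -0.079, 0.178], 48, 0.3],
])

```text
time: 16.65
ee_pos: [0.5212, -0.4266, 0.0225]
tcp_rot: [-105.7, 89.8, -85.3]
wrist_force: [-11.7, -0.6, 19.5]
opening: 0.0084
```

```bash
python3 k.py w23
```

```text
16.65 [ 0.5212 -0.4266  0.0225] phi 20.41 F [-11.7  -0.6  19.5] op 0.008394182318725532 [-39.2  21.9  10.7  78.7  -0.1  30.4]
222 [-28.2  20.4   2. ]
224 [-28.1  19.3   2. ]
226 [-28.4  18.4   2. ]
228 [-28.1  17.3   2. ]
230 [-28.2  16.2   2. ]
232 [-28.3  15.2   2. ]
234 [-28.1  14.1   2. ]
236 [-28.5  13.2   2. ]
238 [-37.3  15.8   2. ]
240 [-39.6  15.7   2. ]
242 [-41.8  15.7   2. ]
244 [-44.2  15.8   2. ]
246 [-46.3  15.7   2. ]
248 [-48.2  15.6   2. ]
head top -63.687492670925785
```

View pics/w23.png

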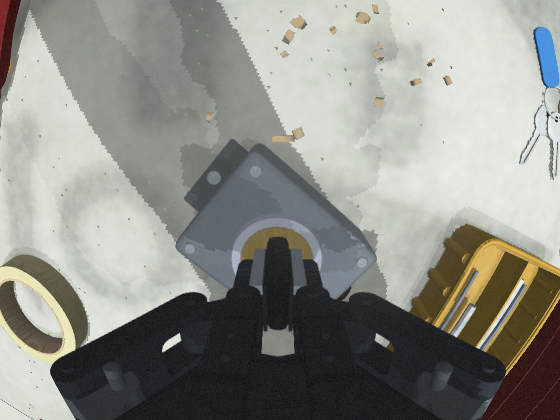

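play_rows([
  [[0, 0.002, 0.02], 6, 0.3],
  [[0, 0.0, 0.035], 12, 0.3],
  [[0, -0.005, 0.05], 18, 0.3],
  [[0, -0.01, 0.065], 24, 0.3],
  [[0, -0.018, 0.08], 30, 0.3],
  [[0, -0.028, 0.09], 36, 0.3],
  [[0, -0.04, 0.1], 42, 0.3],
  [[0, -0.05, 0.11], 47, 0.3],
  [[0, -0.05, 0.11], 47, 0.3],
  [[0, -0.05, 0.11], 47, 0.3],
])

```text
time: 17.53
ee_pos: [0.521, -0.4267, 0.0225]
tcp_rot: [-98.7, 89.8, -125.0]
wrist_force: [-16.8, 2.7, 21.6]
opening: 0.0086
```

```bash
python3 k.py w24
python3 - <<'E'
from workcell import bot
import cv2
o=bot.get_obs();print(o['torque'])
for n in('scene','top'):
    p,d=bot.camera(n);cv2.imwrite(f'pics/{n}24.png',p)
E
```

```text
17.5333 [ 0.521  -0.4267  0.0225] phi -26.28 F [-16.8   2.7  21.6] op 0.008564894715900037 [-39.2  22.   10.8  78.8  -0.2  77.1]
222 [-29.   22.2   2. ]
224 [-28.3  20.9   2. ]
226 [-28.4  19.9   2. ]
228 [-28.1  18.8   2. ]
230 [-28.1  17.7   2. ]
232 [-27.5  16.5   2. ]
234 [-28.3  15.7   2. ]
236 [-28.3  14.6   2. ]
238 [-36.4  17.    2. ]
240 [-39.3  17.1   2. ]
242 [-41.3  17.    2. ]
244 [-43.9  17.2   1.9]
246 [-46.   17.1   1.9]
248 [-48.1  17.1   1.9]
head top -63.97301159138935
[0.25181378 3.86622116 0.08796967]
```

View pics/w24.png

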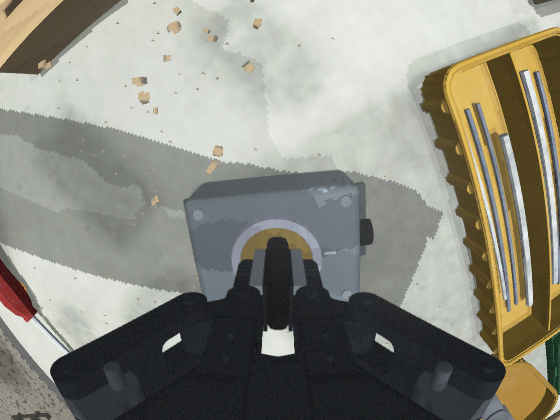

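View pics/scene24.png

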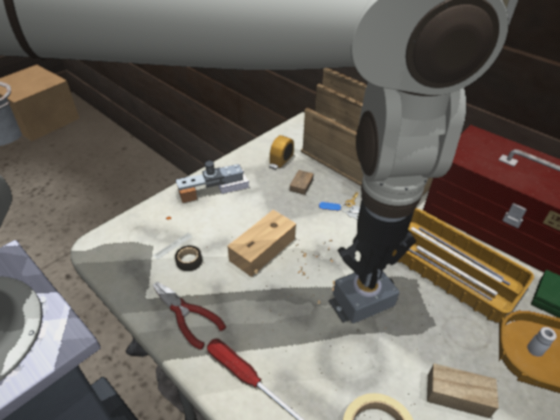

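play_rows([
  [[0, 0, 0], 0.5, 0.3],
  [[0, 0, 0], 0.5, 0.3],
  [[0, 0, 0], 0.5, 0.3],
  [[0, 0, 0], 0.5, 0.3],
])

```text
time: 18.02
ee_pos: [0.521, -0.4267, 0.0225]
tcp_rot: [-97.5, 89.8, -124.2]
wrist_force: [-16.9, 1.6, 22.2]
opening: 0.0083
```

```bash
python3 k.py w25 | tail -1
python3 - <<'E'
from workcell import bot
import cv2
o=bot.get_obs();print(o['torque'],o['wrist_force'],o['opening'],o['qd'].round(1), bot.camera_model('wrist')['mount'][:3,3])
p=cv2.imread('pics/top24.png');cv2.imwrite('pics/z25.png',cv2.resize(p[170:300,130:290],None,fx=4,fy=4,interpolation=cv2.INTER_CUBIC))
E
```

```text
head top -63.79009671068698
[0.19121023 3.83633467 0.20322443] [-16.98347639   1.70163086  22.37364183] 0.008604884409202906 [-0.  -0.1  0.   0.1  0.1 -0.1] [-0.17605731  0.07457302  0.00176864]
```

View pics/z25.png

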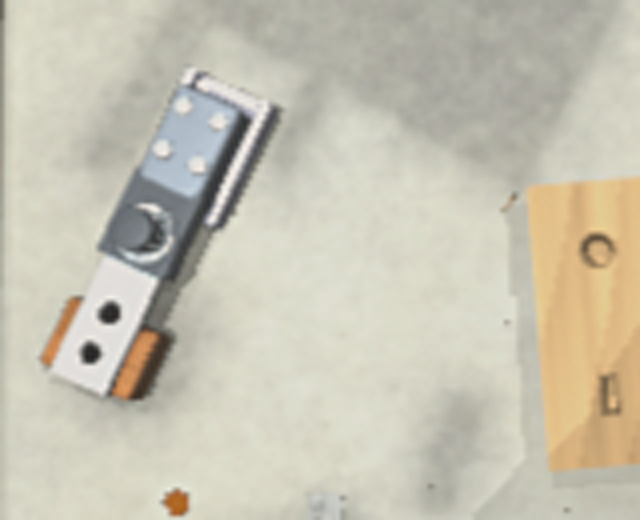

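```bash
python3 -c "
from workcell import bot
print(bot.job_done())"
```

```text
the job is handed in; nothing more can be done
None
```

I coupled the door arm with the pin, then put the key fully home, turned it to the stop and handed the job in at about 18 s with the key still gripped and turned. No verdict was reported.

- **Pin:** The wrist depth image put the collar's top 4 mm above the fork, which is the collar's own thickness, so it is seated. I let go of it, and later overhead and side pictures show it upright and untouched.
- **Key:** The head's top stood 35.9 mm above the cylinder, against 36 mm when fully home. I then turned it clockwise 95.6° (commanded). On the last half degree the twisting load rose from 0.09 to 0.20 N m, so it is at the stop. It is held with a 100 N squeeze setting, pushing down with about 22 N.
- **Bystanders:** The arm went near none of them, and they look unmoved in the pictures.

**Checks that disagreed:**
- **TCP position:** The fingertips are about 36 mm behind the reported TCP. My first close on the pin missed above it, and I worked from the camera after that.
- **Wrist camera calibration:** The reported calibration drifted by 1 to 3 mm during the run.
- **Side force:** About 17 N remained on the wrist while holding the key turned, and my small correction did not reduce it.

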